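# Clamp specimen cups in the shaker carrier

### The job

Load the specimen cups into the shaker carrier: first flip the red cam lever of the sliding stop fully open, then stand every cup that is on the bench upright in one straight row along the middle of the carrier's black lane and slide the stop up until the row is snug between end wall and stop without gaps. With the lever still open turn the black wing nut clockwise until its red pointer lines up with the green mark on the dial, then flip the lever fully closed to set the tension; leave the other things on the bench alone.

Things in the scene. Friction and masses are not known exactly. Their poses are not given: they have to be found in the camera images.
- channel_end (a point): Carrier: fixed flat grey plate 120 x 362 mm, top 10 mm above the worktop, with a black lane 60 mm wide along its middle (no side rails). At one end an end wall, 67 mm high over the worktop, 74 wide, 10 thick. This point: foot of its inner face, mid-lane, on the plate. Axes: y along the lane towards the sliding stop, x across it (away from the robot side), z up.
- stop_face (a point): Sliding stop (blue carriage on the lane): middle of its flat face that looks at the end wall, 40 mm over the plate, axes as channel_end. The face is 56 mm wide and reaches to 70 mm above the worktop. The carriage reaches from here 112 mm in +y; its deck is 82 mm wide, top 40 mm above the worktop. Slide friction about 4 N; it stays where it is left. The closed lever does not lock the slide in the simulation.
- push_face (a point): Centre of the upright back plate of the carriage (50 mm wide, 8 mm thick, top 60 mm above the worktop), on its outer face, 45 mm above the worktop and 112 mm in +y from the stop face; push here in -y to slide the stop towards the end wall. Axes as channel_end.
- stop (a joint): Slide of the stop, m: 0 fully back (its face 228 mm from the end wall), grows towards the end wall, up to 0.125.
- lever_pivot (a point): Pivot axis of the cam lever on the carriage, along y, 62 mm above the worktop, 86 mm in +y from the stop face. Axes as channel_end.
- lever_barrel (a point): Centre of the red barrel at the lever's free end: a cylinder 15 mm thick, 26 mm long along the lane (y), 60 mm from the pivot; its ends are free to be pinched from above, and it turns between the fingers as the lever swings.
- lever (a joint): Cam lever, rad: 0 fully closed (points to +x of channel_end, 20 degrees above level), grows as it swings up and over, 2.44 fully open (points to -x, 20 degrees above level). Stiff: needs about 1.5 N at the barrel and stays where it is left.
- nut_grip (a point): Centre of the black wing nut's grip: an upright bar 34 mm long, 12 mm thick and 26 mm high, on a vertical axis, 98.5 mm above the worktop, 30 mm in +y from the stop face. Its own x axis lies along the bar, its red pointer at the -x end. Below it is a dial plate (54 mm across, top 75 mm above the worktop) fixed on the carriage.
- nut_pointer (a point): Red pointer of the wing nut: point 24 mm from its axis, 76.5 mm above the worktop.
- nut (a joint): Wing nut, rad: grows clockwise seen from above; at 0 the red pointer points to -x of channel_end. Range -0.6 to 2.8, friction 0.05 N m.
- mark_tip (a point): Green set mark on the dial, 24 mm from the nut's axis, flush with the dial.
- mark (a joint): Angle of the green mark in the same measure as joint nut: pointer and mark line up when both are equal. Not to be touched.
- cup_a_mid (a point): Specimen cup with yellow screw lid, 61 mm high in all, on a round weighted dark steel foot (60 mm across, 9 mm thick) fixed under it; lid 58 mm across (top 13 mm), body 52 mm; 0.1 to 0.25 kg. This point is on its axis, 31 mm above its underside, z up along the cup. May be absent.
- cup_b_mid (a point): Second specimen cup with yellow lid, same sizes and point as cup_a. May be absent.
- cup_c_mid (a point): Specimen cup with red lid, same sizes and point. May be absent.
- pen: Blue pen lying on the bench (9 x 142 x 11 mm), not part of the job.
- timer: Small pink timer standing on the bench (34 x 68 x 62 mm), not part of the job.
- vial: Small vial with green cap, 25 mm across, 49 mm high, not part of the job; origin at its underside.
- cup_a: The same cup as cup_a_mid (may be absent), with its origin on its axis 2 mm above its underside.
- cup_b: The same cup as cup_b_mid (may be absent), with its origin on its axis 2 mm above its underside.
- cup_c: The same cup as cup_c_mid (may be absent), with its origin on its axis 2 mm above its underside.
Not all that is in view belongs to the job. What is shaped like the cup_b but blue, orange or purple is not meant.

How it is judged:
On the way, in this order (a step that is already met when the one before it is completed fails the run):
1. the cam lever is open (joint over 2.1) before the nut has been turned or the stop moved (value of joint lever above 2.1 rad and value of joint nut below 0.5 rad and distance of stop_face from where it was at the start of the episode below 0.015 m), for 0.2 s.
2. with the lever open: all cups stand snug in the lane and the nut's pointer is on the mark (x of cup_a_mid in the frame of channel_end between -0.015 and 0.015 m and y of cup_a_mid in the frame of channel_end between 0.02 and 0.2 m and z of cup_a_mid in the frame of channel_end between 0.025 and 0.037 m and angle between each of cup_a_mid, cup_b_mid, cup_c_mid's own z axis and vertical below 0.12 rad and (horizontal distance between cup_a_mid and cup_b_mid below 0.0645 m or horizontal distance between cup_a_mid and cup_c_mid below 0.0645 m) and x of cup_b_mid in the frame of channel_end between -0.015 and 0.015 m and y of cup_b_mid in the frame of channel_end between 0.02 and 0.2 m and z of cup_b_mid in the frame of channel_end between 0.025 and 0.037 m and (horizontal distance between cup_b_mid and cup_a_mid below 0.0645 m or horizontal distance between cup_b_mid and cup_c_mid below 0.0645 m) and x of cup_c_mid in the frame of channel_end between -0.015 and 0.015 m and y of cup_c_mid in the frame of channel_end between 0.02 and 0.2 m and z of cup_c_mid in the frame of channel_end between 0.025 and 0.037 m and (horizontal distance between cup_c_mid and cup_a_mid below 0.0645 m or horizontal distance between cup_c_mid and cup_b_mid below 0.0645 m) and y of any of cup_a_mid, cup_b_mid, cup_c_mid in the frame of channel_end below 0.035 m and y of any of cup_a_mid, cup_b_mid, cup_c_mid in the frame of stop_face above -0.035 m and horizontal distance between nut_pointer and mark_tip below 0.005 m and value of joint lever above 2 rad), for 0.2 s.
3. the lever is closed (joint under 0.25) (value of joint lever below 0.25 rad), for 0.2 s.
At the end, for the whole second after the job is handed in: Every cup present stands upright (within 7 degrees) on the carrier plate, within 15 mm of the lane's middle line; gaps in the row (wall to cup, cup to cup, cup to stop) are each under 4 to 5 mm; the nut's pointer is within 5 mm of the mark; the lever is closed (joint under 0.25); cups at rest (x of cup_a_mid in the frame of channel_end between -0.015 and 0.015 m and y of cup_a_mid in the frame of channel_end between 0.02 and 0.2 m and z of cup_a_mid in the frame of channel_end between 0.025 and 0.037 m and angle between each of cup_a_mid, cup_b_mid, cup_c_mid's own z axis and vertical below 0.12 rad and (horizontal distance between cup_a_mid and cup_b_mid below 0.0645 m or horizontal distance between cup_a_mid and cup_c_mid below 0.0645 m) and x of cup_b_mid in the frame of channel_end between -0.015 and 0.015 m and y of cup_b_mid in the frame of channel_end between 0.02 and 0.2 m and z of cup_b_mid in the frame of channel_end between 0.025 and 0.037 m and (horizontal distance between cup_b_mid and cup_a_mid below 0.0645 m or horizontal distance between cup_b_mid and cup_c_mid below 0.0645 m) and x of cup_c_mid in the frame of channel_end between -0.015 and 0.015 m and y of cup_c_mid in the frame of channel_end between 0.02 and 0.2 m and z of cup_c_mid in the frame of channel_end between 0.025 and 0.037 m and (horizontal distance between cup_c_mid and cup_a_mid below 0.0645 m or horizontal distance between cup_c_mid and cup_b_mid below 0.0645 m) and y of any of cup_a_mid, cup_b_mid, cup_c_mid in the frame of channel_end below 0.035 m and y of any of cup_a_mid, cup_b_mid, cup_c_mid in the frame of stop_face above -0.035 m and horizontal distance between nut_pointer and mark_tip below 0.005 m and value of joint lever below 0.25 rad and linear speed of each of cup_a, cup_b, cup_c below 0.02 m/s); the robot touches nothing.
It fails at once if a bystander (pen, timer, vial) is moved more than 30 mm (distance of any of pen, timer, vial from where it was at the start of the episode above 0.03 m).
Of cup_a, cup_b, cup_c only 2 to 3 are there at a start; the rules pass over those that are not, and their reading is None.
At some moment in a run one of cup_a, cup_b, cup_c may be knocked a few centimetres aside while the robot is not near it.
Once in a run the grip may slacken for a moment while it holds something.
It also fails if it takes over 210 s, if anything falls off the work surface, if the arm or the gripper's body presses on something with over 40 N, if the wrist force passes 120 N, or if a joint passes its speed limit or range.

### The arm

A 6-joint arm with a two-finger parallel gripper is mounted at the origin on a cart in front of the work surface, level with it; the furniture and walls round the work are solid. World frame = base frame: x ahead of the robot, y to its left, z up, the work surface at z = 0. Lengths are in m, angles in rad, forces in N, time in s.
With the tool pointing down it reaches from about 0.35 to 0.775 m from the base axis. Payload 7.3 kg.
Tool frame: the origin (TCP) lies at the very end of the fingers, on their centre line; the grasp point (between the pads) lies 19 mm behind it; z points along the fingers, y is the direction in which the jaws open and shut (so a half turn about z gives the same grasp; the last joint's range is limited). The gripper opens to 92 mm and grips with 3 to 60 N. Pads are 19 mm wide; open, the fingers measure 130 mm over their backs; the gripper's body (75 mm by 190 mm) begins 47 mm behind the grasp point.
Start: joints at [-1.441, 0.342, 1.524, -0, 1.275, -0.146], TCP at [0.143, -0.505, 0.227] pointing down, gripper open.
Joint ranges: [-2.53, 2.53], [-0.77, 2.02], [0.04, 2.7], [-1, 4.14], [0.28, 2.66], [-3.11, 3.11]. Speed limits (rad/s): [2.57, 2.57, 3.14, 3.14, 3.14, 3.14].

### API

Orientations are given as [roll, pitch, yaw] about the fixed x, y, z axes, in that order (R = Rz(yaw) Ry(pitch) Rx(roll)).
In Python, from cell import monitor, eyes, order gives the robot as it stands. The module is installed in compiled form; this text tells all that it offers.
- The arm moves only by the tool carry_out, never from a script. Its argument "targets" is a list of rows, each a list of 2 entries, a list of its own where there are three numbers: the shift along the tool's x, y, z in m, then the turn about the tool's z in rad. In form: [[[dx, dy, dz], twist], ...]. A call has 1 to 10 rows; each row shifts and turns the pose as measured when the row begins, along the tool's axes as they then stand; what a row does not reach is not made up. A row lasts 1/8 s, in which the tool goes at most 62.5 mm and 10.7 degrees, less where a joint would pass 70% of its speed; a pose out of reach is approached as far as the arm can. A call is refused whole if a number of a shift passes 0.0625 or a number of a turn 0.188, either way. A call with a gripper value outside its range is refused whole. "fingers" is the closure, from 0 (fully open) to 1 (shut), set as the call begins (left out, the last holds). The fingers move at their own pace and stop on an object; "grip_force" is the grip in N (left out, the last holds). Time passes only in rows, so rows that do not move let the fingers close. It gives the time, the measured TCP pose, the force and the opening at its end, in the units of the state.
- monitor.observe(): the state, without advancing time (a new reading comes with each control period).
- eyes.read_camera(name): name is "side" or "top"; returns the picture (480x640x3 uint8, red, green, blue); there is no depth.
- eyes.camera_info(name): a dict with "K" (3x3 intrinsics, pixels), "rvec" (rotation vector, rad) and "tvec" (3), from world to camera coordinates, as OpenCV has them. Camera axes: x right, y down, z forward; pixel columns grow to the right and rows downward; lengths in m; the calibration is good to about 2 mm. A picture is of the moment at which its call begins. camera_info takes no time and is no camera call.
- order.hand_in(): hands the job in, once; it reports no verdict.
The state is a dict: "time": time; "qpos": joint angles; "qvel": joint speeds; "joint_efforts": joint torques, N m; "tool_pos": TCP position; "tool_rot": TCP orientation; "contact_force": force on the tool from outside, world axes, zero at the start; "torque": the same for the moment, N m; "opening": finger opening in m.
Only numpy, scipy, OpenCV 4.12 (cv2) and the standard library are available. Lean on these libraries where they do the work, as an engineer would, in place of code of your own. Each camera call takes 0.05 s, during which the arm holds its last target.

## Working session

There is one attempt and no reset: what is moved stays moved. The work goes in short steps, Python scripts to look and compute and a tool call to move; the robot and the scene stay as the last step left them, time stands still between calls to the robot, and variables do not carry over. Pictures are saved under pics/ and viewed, and the job is handed in when it is done.

Besides the shell and the picture viewer there is one more tool, called after "Call:" as name([rows], argument=value, ...), one row to a line, values as JSON. carry_out: Moves the arm, as the interface text tells. Its arguments: {"type":"object","properties":{"targets":{"type":"array","items":{"type":"array"}},"fingers":{"type":"number"},"grip_force":{"type":"number"}},"required":["targets"]}

```bash
mkdir -p pics
cat > h.py <<'E'
import numpy as np, cv2
from cell import monitor, eyes, order
def snap(n,f):
    im=eyes.read_camera(n); cv2.imwrite('pics/'+f,im[:,:,::-1]); return im
def cam(n):
    c=eyes.camera_info(n); K=np.array(c['K'],float); R,_=cv2.Rodrigues(np.array(c['rvec'],float)); t=np.array(c['tvec'],float).ravel(); return K,R,t
def ray(n,uv):
    K,R,t=cam(n); d=R.T@np.linalg.inv(K)@np.array([uv[0],uv[1],1.]); return -R.T@t,d
def onz(n,uv,z):
    o,d=ray(n,uv); s=(z-o[2])/d[2]; return o+s*d
def proj(n,P):
    K,R,t=cam(n); p=K@(R@np.array(P,float)+t); return p[:2]/p[2]
def tri(u1,u2):
    o1,d1=ray('side',u1); o2,d2=ray('top',u2)
    A=np.stack([d1,-d2],1); s=np.linalg.lstsq(A,o2-o1,rcond=None)[0]
    a=o1+s[0]*d1;b=o2+s[1]*d2; return (a+b)/2,np.linalg.norm(a-b)
E
python3 - <<'E'
from h import *
s=monitor.observe()
for k,v in s.items(): print(k,np.round(v,4))
for n in('top','side'):
    snap(n,n+'0.png'); K,R,t=cam(n); print(n,K.round(1).tolist(),(-R.T@t).round(3),R.round(2).tolist())
E
```

```text
time 0.0
qpos [-1.441   0.3427  1.525  -0.      1.2754 -0.146 ]
qvel [ 0.0007  0.0001 -0.0007 -0.0023 -0.0018 -0.0011]
joint_efforts [-4.00000e-04 -4.31241e+01 -2.44223e+01  7.19000e-02  5.57000e-02
 -2.00000e-04]
tool_pos [ 0.1429 -0.5048  0.2261]
tool_rot [-3.1401e+00 -2.0000e-04  2.7580e-01]
contact_force [ 0.7243  0.2233 -0.1502]
torque [ 0.0494 -0.0047 -0.0374]
opening 0.0919
top [[460.5, 0.0, 313.3], [0.0, 460.5, 241.4], [0.0, 0.0, 1.0]] [ 0.394 -0.094  1.201] [[0.02, -1.0, 0.01], [-0.99, -0.02, -0.14], [0.14, -0.0, -0.99]]
side [[602.0, 0.0, 326.0], [0.0, 602.0, 238.2], [0.0, 0.0, 1.0]] [-0.078  1.184  0.969] [[-0.9, -0.44, 0.02], [-0.25, 0.48, -0.84], [0.36, -0.76, -0.54]]
```

View pics/top0.png

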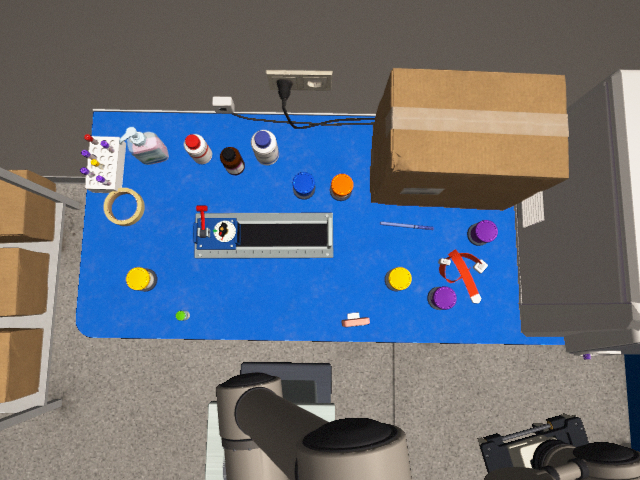

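View pics/side0.png

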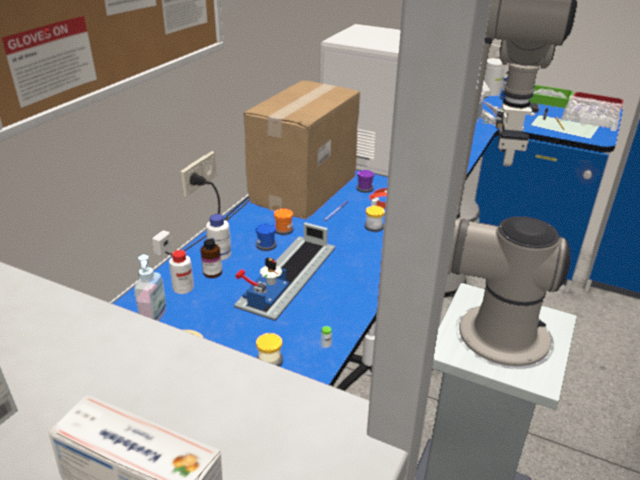

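Run:
```python
import cv2
a=cv2.imread('pics/top0.png');b=cv2.imread('pics/side0.png')
cv2.imwrite('pics/c1.png',cv2.resize(a[195:265,185:345],None,fx=5,fy=5,interpolation=cv2.INTER_CUBIC))
cv2.imwrite('pics/c2.png',cv2.resize(b[215:370,220:350],None,fx=5,fy=3.8,interpolation=cv2.INTER_CUBIC))
cv2.imwrite('pics/c3.png',cv2.resize(a[200:340,330:520],None,fx=4,fy=4,interpolation=cv2.INTER_CUBIC))
cv2.imwrite('pics/c4.png',cv2.resize(a[100:330,80:320],None,fx=2.5,fy=2.5,interpolation=cv2.INTER_CUBIC))
```

```text
(no output)
```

View pics/c1.png

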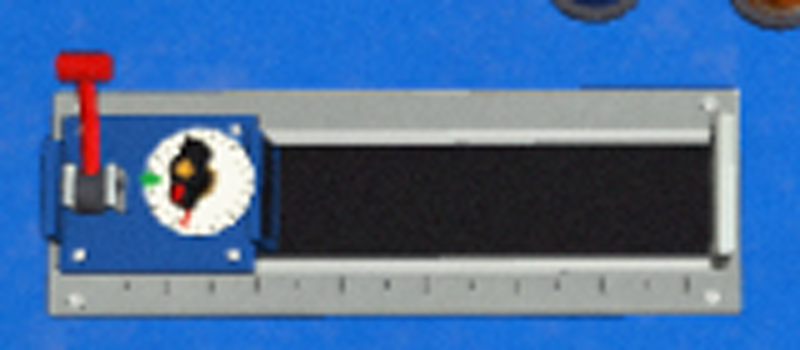

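View pics/c2.png

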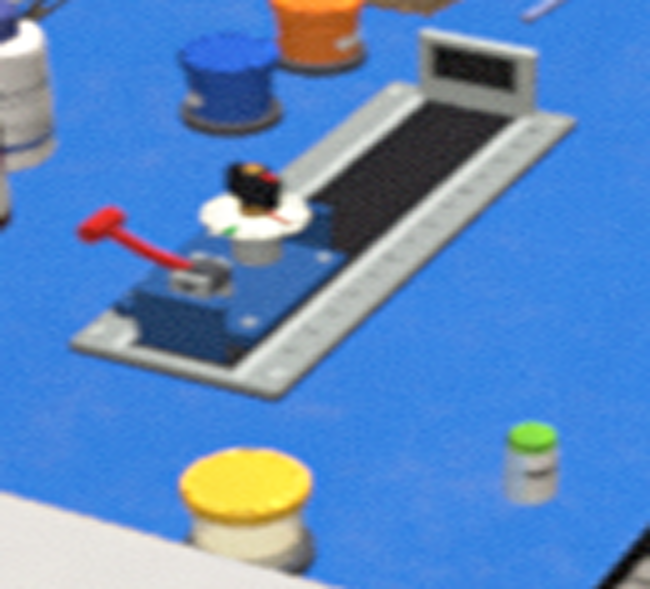

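View pics/c3.png

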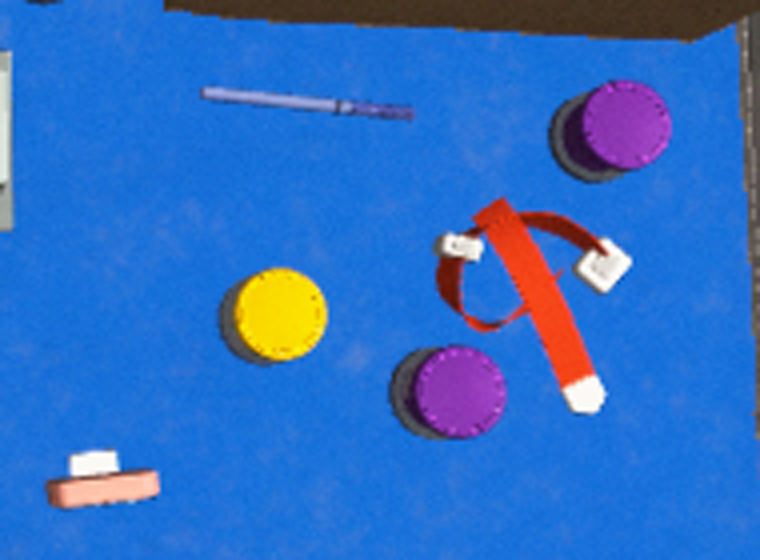

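View pics/c4.png

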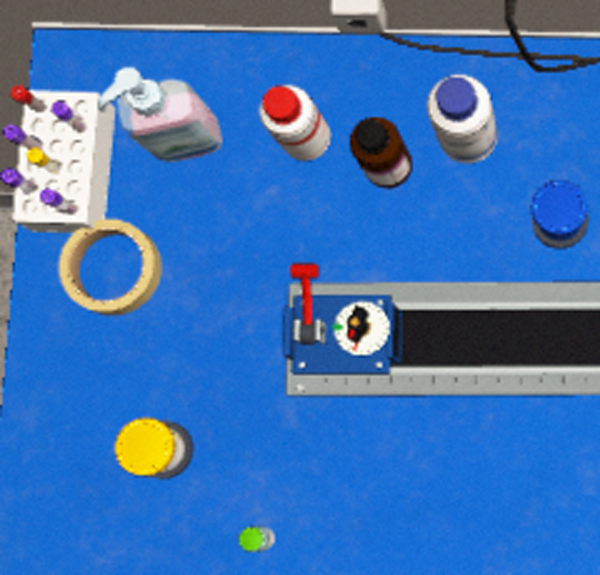

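```bash
cat >> h.py <<'E'
def mask(im,lo,hi):
    return cv2.inRange(cv2.cvtColor(im,cv2.COLOR_RGB2HSV),np.array(lo),np.array(hi))
def blobs(m,amin=30):
    n,l,st,c=cv2.connectedComponentsWithStats(m); return [(c[i].round(2),int(st[i][4]),st[i][:4].tolist()) for i in range(1,n) if st[i][4]>=amin]
E
python3 - <<'E'
from h import *
T=cv2.imread('pics/top0.png')[:,:,::-1].copy();S=cv2.imread('pics/side0.png')[:,:,::-1].copy()
for n,im in(('top',T),('side',S)):
    print(n,'yellow',blobs(mask(im,(18,140,120),(32,255,255)),150))
    print(n,'green',blobs(mask(im,(42,120,80),(85,255,255)),3))
    r=mask(im,(0,150,80),(6,255,255))|mask(im,(174,150,80),(180,255,255))
    print(n,'red',blobs(r,3))
# plate corners
hsv=cv2.cvtColor(T,cv2.COLOR_RGB2HSV)
g=((hsv[:,:,1]<70)&(hsv[:,:,2]>70)).astype(np.uint8)*255
roi=np.zeros_like(g);roi[200:268,185:345]=g[200:268,185:345]
cs,_=cv2.findContours(roi,cv2.RETR_EXTERNAL,cv2.CHAIN_APPROX_NONE)
c=np.vstack([c for c in cs if len(c)>30]); rr=cv2.minAreaRect(c);print(rr);bp=cv2.boxPoints(rr)
for p in bp: print(p,onz('top',p,0.01).round(4))
# white dial
print('dial',blobs(((hsv[:,:,1]<40)&(hsv[:,:,2]>190)).astype(np.uint8)[195:265,185:345],20))
E
```

```text
top yellow [(array([137.76, 278.29]), 432, [126, 267, 24, 23]), (array([399.41, 278.1 ]), 407, [388, 267, 23, 23])]
top green [(array([214.25, 230.25]), 8, [213, 229, 4, 3]), (array([179.89, 315.1 ]), 70, [176, 311, 9, 10])]
top red [(array([ 87.91, 137.34]), 44, [84, 134, 9, 7]), (array([192.23, 141.64]), 168, [185, 135, 15, 15]), (array([202.07, 154.2 ]), 15, [196, 149, 11, 9]), (array([201.9 , 214.85]), 117, [196, 206, 11, 24]), (array([220., 233.]), 7, [219, 232, 3, 3]), (array([221.67, 238.  ]), 3, [221, 237, 2, 3]), (array([464.57, 269.63]), 519, [447, 250, 34, 47]), (array([442.07, 269.53]), 57, [439, 264, 7, 14]), (array([449.5 , 280.71]), 14, [446, 279, 8, 4])]
side yellow [(array([374.79, 211.36]), 164, [366, 206, 18, 12]), (array([268.7 , 343.15]), 377, [257, 334, 25, 19])]
side green [(array([550.69,  97.47]), 421, [530, 86, 43, 21]), (array([326., 330.]), 51, [322, 327, 9, 7]), (array([182.67, 469.25]), 12, [180, 467, 6, 6])]
side red [(array([48.17, 32.06]), 763, [2, 16, 85, 38]), (array([26.4, 39.2]), 5, [26, 38, 2, 3]), (array([598.17,  97.23]), 144, [575, 93, 47, 10]), (array([378.32, 193.3 ]), 82, [370, 189, 17, 10]), (array([380.82, 203.86]), 28, [377, 202, 8, 6]), (array([178.57, 255.72]), 123, [172, 250, 13, 12]), (array([273. , 261.5]), 4, [272, 261, 3, 2]), (array([182.36, 273.91]), 22, [177, 271, 13, 5]), (array([244.59, 277.03]), 73, [236, 270, 22, 16])]
((263.5, 235.0), (44.0, 137.0), 90.0)
[195. 213.] [0.6333 0.2133 0.01  ]
[332. 213.] [ 0.6397 -0.147   0.01  ]
[332. 257.] [ 0.5232 -0.1483  0.01  ]
[195. 257.] [0.5171 0.2072 0.01  ]
dial [(array([144.99,  36.34]), 83, [144, 23, 3, 28]), (array([40.57, 36.41]), 229, [29, 26, 22, 21]), (array([97.  , 26.49]), 176, [53, 26, 89, 2]), (array([95.88, 52.62]), 195, [52, 52, 90, 3])]
```

Run:
```python
from h import *
T=cv2.imread('pics/top0.png')[:,:,::-1].copy()
s=cv2.cvtColor(T,cv2.COLOR_RGB2HSV)[:,:,1].astype(float)
def cross(line,start,rev=False,thr=140):
    # from start outward until >thr
    i=start; st=-1 if rev else 1
    while line[i]<thr:i+=st
    a,b=line[i-st],line[i]; return i-st+st*(thr-a)/(b-a)
def fit(pts):
    pts=np.array(pts); v=cv2.fitLine(pts.astype(np.float32),cv2.DIST_HUBER,0,.01,.01).ravel(); return v
up=[(c,cross(s[:,c],217,True)) for c in list(range(210,325,3))]
dn=[(c,cross(s[:,c],253)) for c in range(200,328,3)]
for nm,p,z in(('far',up,.01),('near',dn,.0),('near',dn,.01)):
    W=np.array([onz('top',q,z)[:2] for q in p]); v=fit(W); print(nm,z,v.round(4),'ang y-dir',np.degrees(np.arctan2(-v[0]*np.sign(v[1]),abs(v[1]))).round(2),np.polyfit(W[:,1],W[:,0],1).round(4))
lf=[(cross(s[r],200 if r>248 else 198,True),r) for r in (250,251,252,253,254)]
rt=[(cross(s[r],328),r) for r in (246,248,250,252,254)]
print('left',[onz('top',q,.01)[:2].round(4) for q in lf]);print('right',[onz('top',q,.01)[:2].round(4) for q in rt],[onz('top',q,.0)[:2].round(4) for q in rt[:1]])
# black lane
v=cv2.cvtColor(T,cv2.COLOR_RGB2HSV)[:,:,2].astype(float)
up=[(c,cross(v[:,c],235,True,100)) for c in range(245,325,3)]
dn=[(c,cross(v[:,c],235,False,100)) for c in range(245,325,3)]
for p in (up,dn):
    W=np.array([onz('top',q,.01)[:2] for q in p]); print('lane',np.polyfit(W[:,1],W[:,0],1).round(4), W.mean(0))
# dial
m=(cv2.cvtColor(T,cv2.COLOR_RGB2HSV)[:,:,1]<60)&(v>170)
mm=np.zeros_like(m);mm[215:248,211:240]=m[215:248,211:240]
c=max(cv2.findContours(mm.astype(np.uint8),cv2.RETR_EXTERNAL,cv2.CHAIN_APPROX_NONE)[0],key=len)
e=cv2.minEnclosingCircle(c);h=cv2.convexHull(c);el=cv2.fitEllipse(h);print(e,el,onz('top',el[0],.075),onz('top',e[0],.075))
for nm,uv,z in(('green',(214.25,230.25),.075),('red',(221.67,238),.0765),('barrel',(201.5,209),.0825),('barrelclosed',(201.5,209),.0825)): print(nm,onz('top',uv,z).round(4))
for uv in((137.76,278.29),(399.41,278.1)): print('cup',onz('top',uv,.061).round(4))
print(tri((374.79,211.36),(399.41,278.1)),tri((268.7,343.15),(137.76,278.29)))
print(T[225:246,210:232].tolist() if 0 else '')
```

```text
far 0.01 [ 0.0187 -0.9998  0.6389  0.0138] ang y-dir 1.07 [-0.019   0.6391]
near 0.0 [ 0.0191 -0.9998  0.5194  0.0319] ang y-dir 1.1 [-0.0191  0.52  ]
near 0.01 [ 0.0191 -0.9998  0.5184  0.0308] ang y-dir 1.1 [-0.0191  0.519 ]
left [array([0.5353, 0.2116]), array([0.5327, 0.2116]), array([0.5301, 0.2115]), array([0.5275, 0.2113]), array([0.5249, 0.2111])]
right [array([ 0.5521, -0.1496]), array([ 0.5468, -0.1502]), array([ 0.5416, -0.1504]), array([ 0.5363, -0.1503]), array([ 0.5311, -0.1505])] [array([ 0.5534, -0.1501])]
lane [-0.021   0.6091] [ 0.60955103 -0.02135371]
lane [-0.023   0.5496] [ 0.5501185  -0.02285877]
((224.34278869628906, 230.8013153076172), 11.019333839416504) ((224.27073669433594, 230.85299682617188), (20.99592399597168, 22.04177474975586), 77.8448257446289) [0.57661363 0.12187146 0.075     ] [0.57674618 0.12169912 0.075     ]
green [0.5777 0.1467 0.075 ]
red [0.5584 0.1272 0.0765]
barrel [0.6291 0.179  0.0825]
barrelclosed [0.6291 0.179  0.0825]
cup [0.4568 0.3324 0.061 ]
cup [ 0.468  -0.3133  0.061 ]
(array([ 0.46762087, -0.31526802,  0.05266672]), np.float64(0.0020486265309088434)) (array([0.45637873, 0.33541121, 0.0517579 ]), np.float64(0.0019078573841453024))
```

```bash
cat >> h.py <<'E'
from scipy.spatial.transform import Rotation as Ro
CY=0.02
CE=np.array([0.5794+0.02*0.136,-0.136,0.01])
def car(x,y,z=0): # carrier coords -> world (z world)
    c,s=np.cos(CY),np.sin(CY); return np.array([CE[0]+c*x-s*y,CE[1]+s*x+c*y,z])
def incar(P):
    c,s=np.cos(CY),np.sin(CY); d=np.array(P)[:2]-CE[:2]; return np.array([c*d[0]+s*d[1],-s*d[0]+c*d[1]])
def go(P,yaw=None):
    s=monitor.observe(); R=Ro.from_euler('xyz',s['tool_rot']).as_matrix()
    y=s['tool_rot'][2]
    if yaw is not None:
        tw=(y-yaw+np.pi)%(2*np.pi)-np.pi
    else: tw=0
    d=np.array(P)-s['tool_pos']
    print('t',round(s['time'],2),'pos',np.round(s['tool_pos'],4),'rot',np.round(s['tool_rot'],3),'F',np.round(s['contact_force'],1),'op',round(s['opening'],4),'q6',round(s['qpos'][5],2))
    print('twist',round(tw,3),'shift now',(R.T@d).round(4), 'dist',round(np.linalg.norm(d),3), 'shift after twist',(( R@Ro.from_euler('z',tw).as_matrix()).T@d).round(4))
E
python3 - <<'E'
from h import *
print('wall inner top',incar(onz('top',(327.8,232),.067)),'right plate',incar([.542,-.1503]))
for nm,p in(('green',[.5777,.1467]),('red',[.5584,.1272]),('dial',[.5766,.1219])): print(nm,incar(p).round(4))
print('stopface',car(0,.228),'pivot',car(0,.314),'barrel',car(.0564,.314),'open barrel',car(-.0564,.314),'nut',car(0,.258))
go(car(.0564,.314,.17),.02)
E
```

```text
wall inner top [-0.00258548  0.00151799] right plate [-0.04039796 -0.01349479]
green [0.0012 0.2827]
red [-0.0185  0.2636]
dial [-0.0004  0.258 ]
stopface [0.5775603 0.0919544 0.       ] pivot [0.57584042 0.1779372  0.        ] barrel [0.63222914 0.17906513 0.        ] open barrel [0.5194517  0.17680928 0.        ] nut [0.57696034 0.1219484  0.        ]
t 0.1 pos [ 0.1429 -0.5048  0.2261] rot [-3.14  -0.     0.276] F [ 0.3  0.1 -0.1] op 0.0921 q6 -0.15
twist 0.256 shift now [ 0.657  -0.5247  0.0569] dist 0.843 shift after twist [ 0.5029 -0.6739  0.0569]
```

Could be taken for cups in the top view: yellow (138,278) and yellow (399,278), which are the wanted ones. The rest are not: blue (303,184), orange (342,187), purple (484,232) and (444,298), and the red-capped tall bottle (197,146). The crops show no red-lidded cup, so two cups are present. First I go to the lever.

Call:
carry_out([
  [[0,0,0],0.128],
  [[0,0,0],0.128],
  [[0.036,-0.049,0],0],
  [[0.036,-0.049,0],0],
  [[0.036,-0.049,0],0],
  [[0.036,-0.049,0],0],
  [[0.036,-0.049,0],0],
  [[0.036,-0.049,0],0],
  [[0.036,-0.049,0],0],
  [[0.036,-0.049,0],0],
], fingers=0.4, grip_force=20)

```text
time: 1.35
tool_pos: [0.4323, -0.101, 0.2246]
tool_rot: [-3.136, 0.001, 0.002]
contact_force: [0.5, -0.4, -0.0]
opening: 0.0552
```

```bash
python3 -c "
from h import *
go(car(.0564,.314,.17),.02)"
```

```text
t 1.35 pos [ 0.4323 -0.101   0.2246] rot [-3.136e+00  1.000e-03  2.000e-03] F [ 0.5 -0.4 -0. ] op 0.0552 q6 1.16
twist -0.018 shift now [ 0.2005 -0.2794  0.056 ] dist 0.348 shift after twist [ 0.2055 -0.2757  0.056 ]
```

Call:
carry_out([
  [[0.034,-0.047,0],-0.018],
  [[0.034,-0.046,0],0],
  [[0.034,-0.046,0],0],
  [[0.034,-0.046,0.01],0],
  [[0.034,-0.046,0.02],0],
  [[0.034,-0.046,0.025],0],
  [[0,0,0],0],
])

```text
time: 2.22
tool_pos: [0.6353, 0.1928, 0.1657]
tool_rot: [-3.138, 0.004, 0.026]
contact_force: [-0.2, -0.6, 0.2]
opening: 0.0548
```

```bash
python3 -c "
from h import *
go(car(.0564,.314,.065),.02)
S=snap('side','s1.png');T=snap('top','t1.png')
cv2.imwrite('pics/s1c.png',cv2.resize(S[215:345,210:350,::-1],None,fx=4,fy=4))
cv2.imwrite('pics/t1c.png',cv2.resize(T[180:280,180:320,::-1],None,fx=4,fy=4))"
```

```text
t 2.23 pos [0.6353 0.1928 0.1657] rot [-3.138  0.004  0.026] F [-0.2 -0.6  0.2] op 0.0548 q6 1.72
twist 0.006 shift now [-0.003   0.014   0.1007] dist 0.102 shift after twist [-0.0029  0.014   0.1007]
```

View pics/s1c.png

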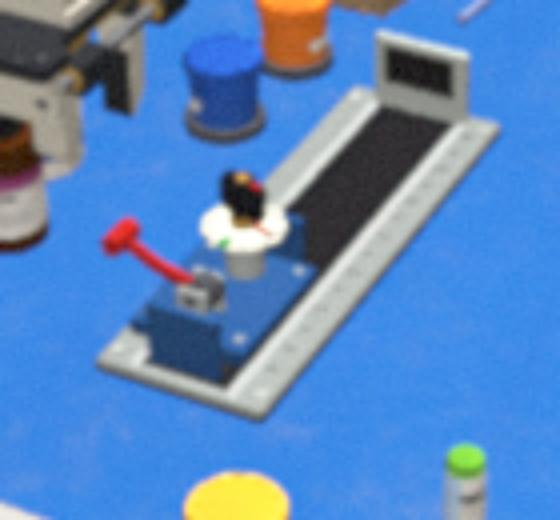

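View pics/t1c.png

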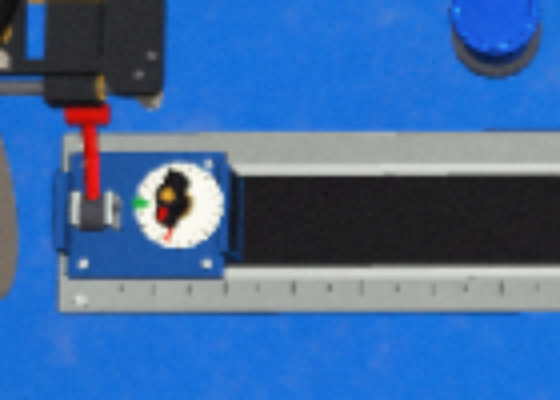

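The side view shows the gripper above and beyond the barrel (barrel at about 240,274 in the full image). The lever is closed and the pointer is at about -x. I descend after a correction.

Call:
carry_out([
  [[-0.003,0.014,0],0.006],
  [[0,0,0.03],0],
  [[0,0,0.02],0],
  [[0,0,0],0],
])

```text
time: 2.82
tool_pos: [0.6329, 0.1678, 0.1246]
tool_rot: [-3.139, -0.007, 0.01]
contact_force: [-0.4, 0.3, -0.6]
opening: 0.0553
```

```bash
python3 -c "
from h import *
go(car(.0564,.314,.065),.02)
s=monitor.observe();print(proj('side',s['tool_pos']),proj('top',s['tool_pos']))
for P in (car(.0564,.314,.0825),car(.0564,.301,.0825),car(.0564,.327,.0825)):print(proj('side',P),proj('top',P))
S=snap('side','s1.png')
cv2.imwrite('pics/s1c.png',cv2.resize(S[215:345,210:350,::-1],None,fx=4,fy=4))"
```

```text
t 2.83 pos [0.6329 0.1678 0.1246] rot [-3.139 -0.007  0.01 ] F [-0.4  0.3 -0.6] op 0.0553 q6 1.7
twist -0.01 shift now [-0.001  -0.0111  0.0596] dist 0.061 shift after twist [-0.0009 -0.0111  0.0596]
[240.30965979 256.98756495] [202.17954639 203.81485634]
[239.0084321  273.27313563] [201.55414565 207.77719111]
[241.76583301 270.54095636] [206.81743551 207.76560388]
[236.21401992 276.04198764] [196.29004082 207.78878014]
```

View pics/s1c.png

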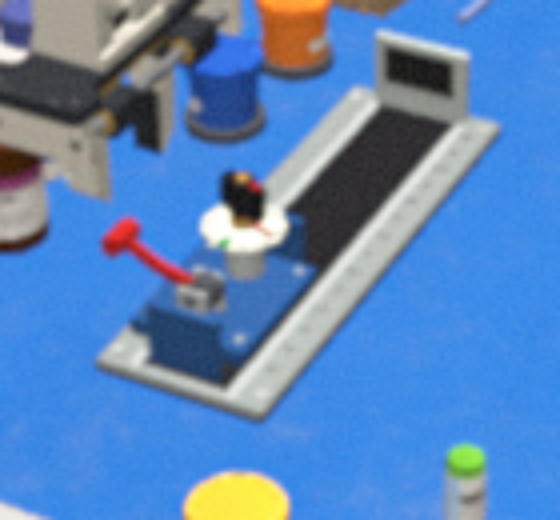

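Call:
carry_out([
  [[-0.001,-0.011,0],-0.01],
  [[0,0,0],0],
  [[0,0,0],0],
])

```text
time: 3.25
tool_pos: [0.6338, 0.1789, 0.1297]
tool_rot: [-3.138, -0.015, 0.019]
contact_force: [-0.7, 0.7, 0.3]
opening: 0.0551
```

```bash
python3 -c "
from h import *
go(car(.0564,.314,.065),.02)"
```

```text
t 3.25 pos [0.6338 0.1789 0.1297] rot [-3.138 -0.015  0.019] F [-0.7  0.7  0.3] op 0.0551 q6 1.71
twist -0.001 shift now [-0.0025  0.0001  0.0647] dist 0.065 shift after twist [-0.0025  0.0001  0.0647]
```

Call:
carry_out([
  [[-0.001,0,0.022],0],
  [[0,0,0.022],0],
  [[0,0,0.018],0],
  [[0,0,0],0],
  [[0,0,0],0],
])

```text
time: 3.88
tool_pos: [0.6352, 0.1799, 0.0682]
tool_rot: [-3.137, -0.019, 0.02]
contact_force: [0.3, 0.4, 1.1]
opening: 0.0552
```

```bash
python3 -c "
from h import *
go(car(.0564,.314,.065),.02)"
```

```text
t 3.88 pos [0.6352 0.1799 0.0682] rot [-3.137 -0.019  0.02 ] F [0.3 0.4 1.1] op 0.0552 q6 1.71
twist 0.0 shift now [-0.003   0.0008  0.0031] dist 0.004 shift after twist [-0.003   0.0008  0.0031]
```

Call:
carry_out([
  [[-0.003,0,0.003],0],
  [[0,0,0],0],
])

```text
time: 4.12
tool_pos: [0.6327, 0.18, 0.0663]
tool_rot: [-3.137, -0.021, 0.02]
contact_force: [-0.3, -0.6, 0.3]
opening: 0.055
```

Call:
carry_out([
  [[0,0,0],0],
  [[0,0,0],0],
  [[0,0,0],0],
  [[0,0,0],0],
], fingers=1, grip_force=20)

```text
time: 4.62
tool_pos: [0.6331, 0.1799, 0.0672]
tool_rot: [-3.137, -0.023, 0.02]
contact_force: [0.3, -0.1, 0.2]
opening: 0.0257
```

```bash
python3 -c "
from h import *
go(car(.0564,.314,.065),.02)
print(car(.0564,.314,.065))
S=snap('side','s2.png');T=snap('top','t2.png')
cv2.imwrite('pics/s2c.png',cv2.resize(S[215:345,210:350,::-1],None,fx=4,fy=4))"
```

```text
t 4.62 pos [0.6331 0.1799 0.0672] rot [-3.137 -0.023  0.02 ] F [ 0.3 -0.1  0.2] op 0.0257 q6 1.71
twist 0.0 shift now [-0.001   0.0008  0.0022] dist 0.003 shift after twist [-0.001   0.0008  0.0022]
[0.63222914 0.17906513 0.065     ]
```

View pics/s2c.png

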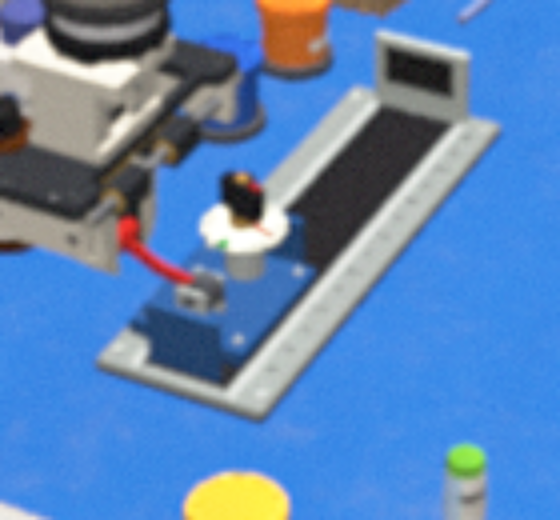

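Call:
carry_out([
  [[-0.0067,0,-0.0131],0],
  [[-0.0096,0,-0.011],0],
  [[-0.0119,0,-0.0084],0],
])

```text
time: 5.1
tool_pos: [0.6043, 0.1792, 0.0997]
tool_rot: [-3.137, -0.026, 0.02]
contact_force: [1.8, 0.1, -3.5]
opening: 0.0259
```

```bash
cat >> h.py <<'E'
def lev(sy=.314):
    s=monitor.observe(); R=Ro.from_euler('xyz',s['tool_rot']).as_matrix()
    g=s['tool_pos']-0.019*R[:,2]; c=incar(g); dz=g[2]-.062
    print('grasp car',c.round(4),'z',g[2].round(4),'r',np.hypot(c[0],dz).round(4),'ang',np.degrees(np.arctan2(dz,c[0])).round(1),'F',np.round(s['contact_force'],1),'op',round(s['opening'],4),'t',round(s['time'],2))
E
python3 -c "
from h import *
lev()"
```

```text
grasp car [0.028  0.3146] z 0.1186 r 0.0632 ang 63.7 F [ 1.8  0.1 -3.5] op 0.0259 t 5.1
```

Call:
carry_out([
  [[-0.0138,0,-0.003],0],
  [[-0.0146,0,-0.0005],0],
  [[-0.0144,0,0.0023],0],
])

```text
time: 5.48
tool_pos: [0.5647, 0.1784, 0.1067]
tool_rot: [-3.135, -0.043, 0.02]
contact_force: [3.6, -0.5, 0.3]
opening: 0.0257
```

```bash
python3 -c "
from h import *
lev()"
```

```text
grasp car [-0.012   0.3146] z 0.1257 r 0.0648 ang 100.6 F [ 3.6 -0.5  0.3] op 0.0257 t 5.47
```

Call:
carry_out([
  [[-0.0136,0,0.006],0],
  [[-0.0132,0,0.008],0],
  [[-0.0108,0,0.0108],0],
])

```text
time: 5.85
tool_pos: [0.529, 0.1778, 0.088]
tool_rot: [-3.135, -0.057, 0.021]
contact_force: [-0.4, -1.9, 5.6]
opening: 0.0257
```

```bash
python3 -c "
from h import *
lev()"
```

```text
grasp car [-0.0479  0.3146] z 0.1069 r 0.0656 ang 136.8 F [-0.4 -1.9  5.6] op 0.0257 t 5.85
```

Call:
carry_out([
  [[-0.0066,0,0.0134],0],
  [[-0.002,0,0.011],0],
  [[0,0,0.004],0],
  [[0,0,0.002],0],
])

```text
time: 6.35
tool_pos: [0.5144, 0.1774, 0.061]
tool_rot: [-3.136, -0.05, 0.022]
contact_force: [-3.6, -1.7, 10.3]
opening: 0.0253
```

```bash
python3 -c "
from h import *
lev()
S=snap('side','s3.png');T=snap('top','t3.png')
cv2.imwrite('pics/s3c.png',cv2.resize(S[215:345,210:350,::-1],None,fx=4,fy=4))"
```

```text
grasp car [-0.0624  0.3146] z 0.08 r 0.065 ang 163.9 F [-3.6 -1.7 10.3] op 0.0253 t 6.35
```

View pics/s3c.png

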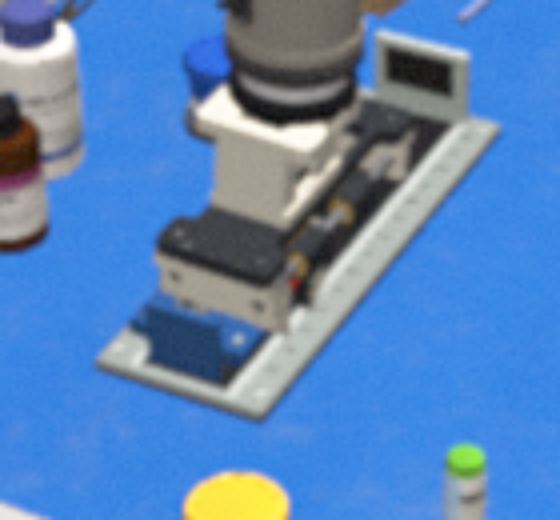

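Call:
carry_out([
  [[0,0,0],0],
  [[0,0,0],0],
  [[0,0,-0.02],0],
  [[0,0,-0.04],0],
  [[0,0,-0.04],0],
  [[0,0,0],0],
  [[0,0,0],0],
], fingers=0.45)

```text
time: 7.32
tool_pos: [0.5092, 0.1769, 0.1627]
tool_rot: [-3.135, -0.049, 0.022]
contact_force: [-0.1, 0.9, -0.3]
opening: 0.0505
```

```bash
python3 -c "
from h import *
go([.457,.33,.16],1.59)
S=snap('side','s4.png');T=snap('top','t4.png')
cv2.imwrite('pics/s4c.png',cv2.resize(S[215:345,210:350,::-1],None,fx=4,fy=4))
for n,im in(('top',T),('side',S)):
    print(n,'yellow',blobs(mask(im,(18,140,120),(32,255,255)),100))"
```

```text
t 7.33 pos [0.5092 0.1769 0.1627] rot [-3.135 -0.049  0.022] F [-0.1  0.9 -0.3] op 0.0505 q6 1.74
twist -1.568 shift now [-0.0489 -0.1542  0.0013] dist 0.162 shift after twist [ 0.1541 -0.0493  0.0013]
top yellow [(array([399.44, 278.05]), 409, [388, 267, 23, 23]), (array([137.73, 278.34]), 430, [126, 268, 24, 22])]
side yellow [(array([374.83, 211.36]), 159, [366, 206, 18, 12]), (array([268.7 , 343.15]), 377, [257, 334, 25, 19])]
```

View pics/s4c.png

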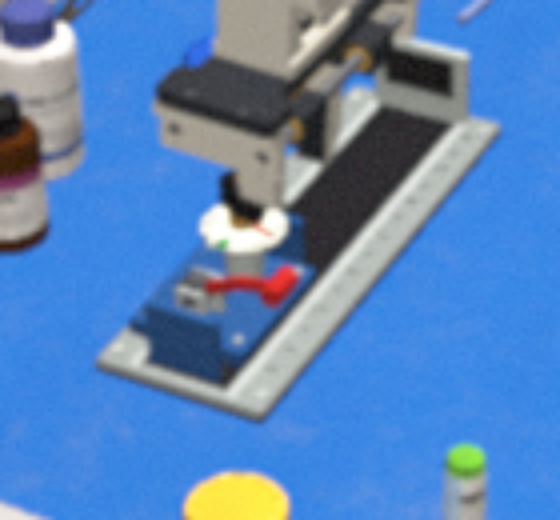

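Call:
carry_out([
  [[0,-0.025,-0.02],0],
  [[0,-0.04,-0.02],0],
  [[0,-0.04,0],0],
  [[0,-0.03,0],-0.175],
  [[0,0,0],-0.175],
  [[0,0,0],-0.175],
  [[0,0,0],-0.175],
  [[0,0,0],-0.175],
  [[0,0,0],-0.175],
  [[0,0,0],-0.175],
], fingers=0)

```text
time: 8.68
tool_pos: [0.5001, 0.3144, 0.1893]
tool_rot: [3.117, -0.005, 1.286]
contact_force: [-0.0, 0.6, 0.5]
opening: 0.0921
```

```bash
python3 -c "
from h import *
print(proj('side',car(-.0564,.314,.0825)))
go([.457,.333,.12],1.59)"
```

```text
[278.88040797 285.51548463]
t 8.68 pos [0.5001 0.3144 0.1893] rot [ 3.117 -0.005  1.286] F [-0.   0.6  0.5] op 0.0921 q6 0.73
twist -0.304 shift now [ 0.0054 -0.0483  0.0681] dist 0.084 shift after twist [ 0.0196 -0.0445  0.0681]
```

Call:
carry_out([
  [[0,0,0],-0.16],
  [[0,0,0],-0.16],
  [[0.01,-0.02,0],0],
  [[0.01,-0.02,0],0],
  [[0,0,0],0],
  [[0,0,0],0],
])

```text
time: 9.43
tool_pos: [0.4563, 0.3319, 0.1814]
tool_rot: [3.127, 0.008, 1.618]
contact_force: [0.1, 0.3, 0.0]
opening: 0.0918
```

```bash
python3 -c "
from h import *
go([.457,.333,.12],1.59)
S=snap('side','s5.png');T=snap('top','t5.png')
for n,im in(('top',T),('side',S)):
    print(n,'yellow',blobs(mask(im,(18,140,120),(32,255,255)),100))"
```

```text
t 9.43 pos [0.4563 0.3319 0.1814] rot [3.127 0.008 1.618] F [0.1 0.3 0. ] op 0.0918 q6 0.46
twist 0.028 shift now [ 0.0015 -0.0002  0.0614] dist 0.061 shift after twist [ 0.0015 -0.0002  0.0614]
top yellow [(array([137.76, 278.29]), 432, [126, 267, 24, 23]), (array([399.41, 278.1 ]), 407, [388, 267, 23, 23])]
side yellow [(array([374.78, 211.35]), 158, [366, 206, 18, 12]), (array([268.7 , 343.15]), 377, [257, 334, 25, 19])]
```

Call:
carry_out([
  [[0.002,0,0.03],0.028],
  [[0,0,0.035],0],
  [[0,0,0.035],0],
  [[0,0,0.025],0],
  [[0,0,0],0],
  [[0,0,0],0],
])

```text
time: 10.28
tool_pos: [0.4635, 0.3325, 0.0551]
tool_rot: [3.12, 0.005, 1.585]
contact_force: [0.2, 0.2, 0.6]
opening: 0.092
```

```bash
python3 -c "
from h import *
go([.457,.334,.034],1.59)"
```

```text
t 10.28 pos [0.4635 0.3325 0.0551] rot [3.12  0.005 1.585] F [0.2 0.2 0.6] op 0.092 q6 0.49
twist -0.005 shift now [ 0.0017 -0.0069  0.021 ] dist 0.022 shift after twist [ 0.0017 -0.0069  0.021 ]
```

Call:
carry_out([
  [[0.0015,-0.007,0],0],
  [[0,0,0.012],0],
  [[0,0,0.008],0],
  [[0,0,0],0],
])

```text
time: 10.78
tool_pos: [0.4577, 0.3347, 0.0362]
tool_rot: [3.116, 0.003, 1.585]
contact_force: [-0.3, -0.2, -0.4]
opening: 0.0917
```

```bash
python3 -c "
from h import *
go([.457,.334,.034],1.59)
S=snap('side','s6.png')
cv2.imwrite('pics/s6c.png',cv2.resize(S[270:400,200:340,::-1],None,fx=4,fy=4))"
```

```text
t 10.78 pos [0.4577 0.3347 0.0362] rot [3.116e+00 3.000e-03 1.585e+00] F [-0.3 -0.2 -0.4] op 0.0917 q6 0.5
twist -0.005 shift now [-0.0007 -0.0008  0.0022] dist 0.002 shift after twist [-0.0007 -0.0008  0.0022]
```

View pics/s6c.png

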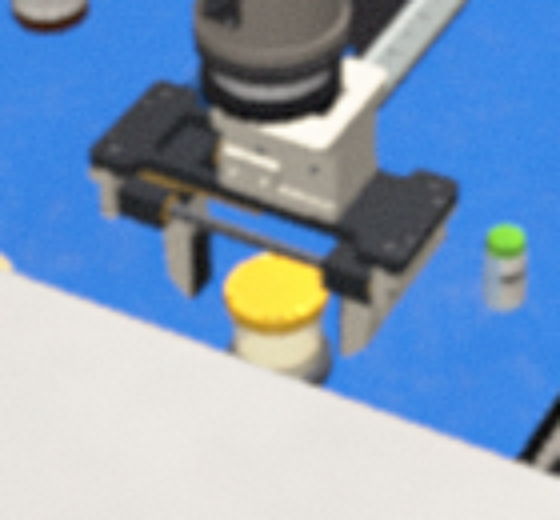

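The fingers straddle the yellow cup (lid near crop 275,290). I close on the lid.

Call:
carry_out([
  [[0,0,0.001],0],
  [[0,0,0],0],
  [[0,0,0],0],
  [[0,0,0],0],
], fingers=1, grip_force=25)

```text
time: 11.32
tool_pos: [0.4581, 0.3349, 0.0359]
tool_rot: [3.116, 0.002, 1.585]
contact_force: [-1.5, -0.1, -0.2]
opening: 0.0565
```

Call:
carry_out([
  [[0,0,-0.02],0],
  [[0,0,-0.03],0],
  [[0,0,-0.03],0],
  [[0,0,0],0],
])

```text
time: 11.82
tool_pos: [0.455, 0.3345, 0.1164]
tool_rot: [3.119, 0.004, 1.585]
contact_force: [-0.4, -0.0, -2.1]
opening: 0.0538
```

```bash
python3 -c "
from h import *
go(car(0,.0315,.12),1.59)
go(car(0,.0315,.046),1.59)"
```

```text
t 11.82 pos [0.455  0.3345 0.1164] rot [3.119 0.004 1.585] F [-0.4 -0.  -2.1] op 0.0538 q6 0.5
twist -0.005 shift now [-0.4408  0.1202  0.0008] dist 0.457 shift after twist [-0.4414  0.1181  0.0008]
t 11.82 pos [0.455  0.3345 0.1164] rot [3.119 0.004 1.585] F [-0.4 -0.  -2.1] op 0.0538 q6 0.5
twist -0.005 shift now [-0.4405  0.1185  0.0748] dist 0.462 shift after twist [-0.4411  0.1164  0.0748]
```

```bash
python3 -c "
from h import *
S=snap('side','s7.png');T=snap('top','t7.png')
cv2.imwrite('pics/s7c.png',cv2.resize(S[240:370,200:340,::-1],None,fx=4,fy=4))
cv2.imwrite('pics/t7c.png',cv2.resize(T[200:340,80:280,::-1],None,fx=4,fy=4))
s=monitor.observe();print(s['opening'],s['contact_force'],s['time'])"
```

```text
0.05408121938008769 [ 0.33423708 -0.36534256 -2.32283163] 11.925
```

View pics/s7c.png

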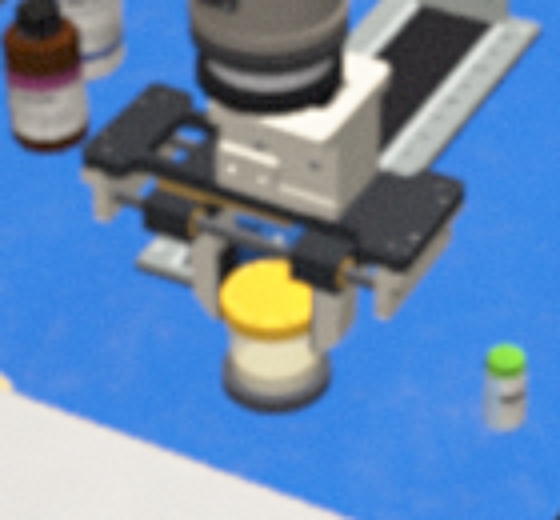

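View pics/t7c.png

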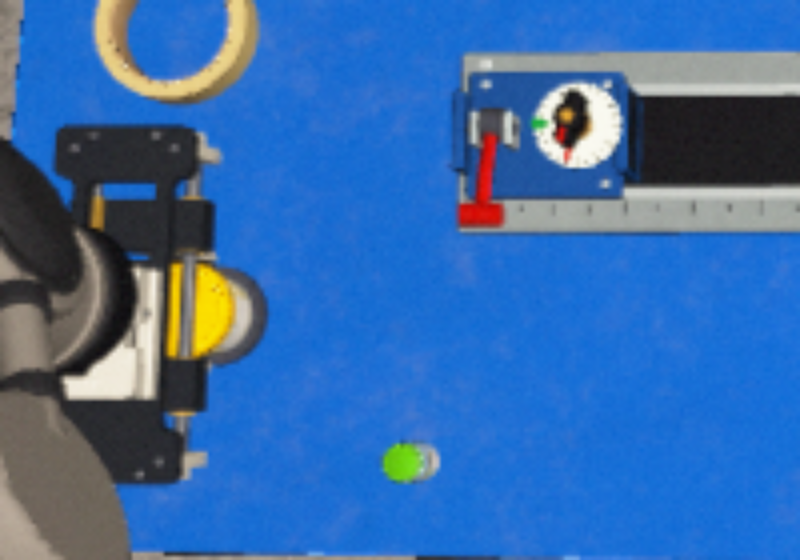

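Call:
carry_out([
  [[0,0,-0.03],0],
  [[-0.02,0,-0.025],0],
  [[-0.04,0.01,0],0],
  [[-0.05,0.0145,0],0],
  [[-0.05,0.0145,0],0],
  [[-0.05,0.0145,0],0],
  [[-0.05,0.0145,0],0],
  [[-0.05,0.0145,0],0],
  [[-0.04,0.012,0],0],
  [[-0.02,0.006,0],0],
])

```text
time: 13.18
tool_pos: [0.554, -0.0456, 0.1562]
tool_rot: [-3.131, 0.01, 1.589]
contact_force: [0.4, 0.1, -1.3]
opening: 0.0542
```

Call:
carry_out([
  [[0,0,0],0],
  [[0,0,0],0],
])

```text
time: 13.42
tool_pos: [0.5529, -0.045, 0.1542]
tool_rot: [-3.127, 0.009, 1.588]
contact_force: [-0.6, -0.1, -1.1]
opening: 0.054
```

```bash
python3 -c "
from h import *
go(car(0,.0325,.12),1.59)
T=snap('top','t8.png');S=snap('side','s8.png')
print(blobs(mask(T,(18,140,120),(32,255,255)),60))
cv2.imwrite('pics/s8c.png',cv2.resize(S[180:310,240:380,::-1],None,fx=4,fy=4))"
```

```text
t 13.43 pos [ 0.5529 -0.045   0.1542] rot [-3.127  0.009  1.588] F [-0.6 -0.1 -1.1] op 0.054 q6 -0.22
twist -0.002 shift now [-0.0586  0.028   0.0343] dist 0.073 shift after twist [-0.0587  0.0279  0.0343]
[(array([399.43, 278.08]), 408, [388, 267, 23, 23])]
```

View pics/s8c.png

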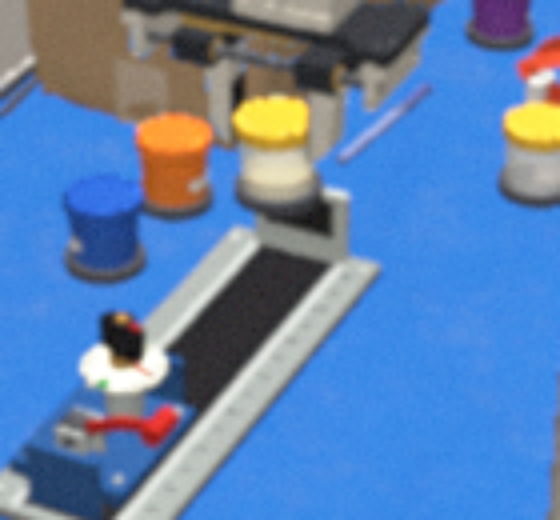

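```bash
python3 -c "
from h import *
print(onz('top',(127.5,278),.137), 'tcp .455 .3345')
S=cv2.imread('pics/s8.png')[:,:,::-1].copy();print(blobs(mask(S,(18,140,120),(32,255,255)),60))
c=(.5529,-.045)
for z in (.155,.165,.175,.1,.11,.12): print(z,proj('side',(*c,z)))
"
```

```text
[0.45285748 0.32751033 0.137     ] tcp .455 .3345
[(array([307.56, 210.1 ]), 212, [298, 204, 19, 13]), (array([374.71, 211.33]), 160, [366, 206, 18, 12])]
0.155 [308.89910689 215.45247732]
0.165 [308.92140808 212.20168212]
0.175 [308.94386053 208.92883946]
0.1 [308.77908687 232.94752711]
0.11 [308.80058287 229.81410258]
0.12 [308.822222   226.65981573]
```

Call:
carry_out([
  [[-0.025,0.014,0],0],
  [[-0.02,0.012,0],0],
  [[-0.004,0.002,0],0],
  [[0,0,0],0],
  [[0,0,0.03],0],
  [[0,0,0.03],0],
  [[0,0,0],0],
  [[0,0,0],0],
])

```text
time: 14.52
tool_pos: [0.5807, -0.0851, 0.0962]
tool_rot: [-3.13, 0.008, 1.599]
contact_force: [1.0, 0.4, -2.0]
opening: 0.0536
```

```bash
python3 -c "
from h import *
go(car(0,.040,.0455),1.59)
T=snap('top','t9.png');S=snap('side','s9.png')
cv2.imwrite('pics/s9c.png',cv2.resize(S[180:310,240:380,::-1],None,fx=4,fy=4))
cv2.imwrite('pics/t9c.png',cv2.resize(T[180:280,240:380,::-1],None,fx=4,fy=4))"
```

```text
t 14.53 pos [ 0.5807 -0.0851  0.0962] rot [-3.13   0.008  1.599] F [ 1.   0.4 -2. ] op 0.0536 q6 -0.29
twist 0.009 shift now [-0.0105  0.001   0.0508] dist 0.052 shift after twist [-0.0105  0.0011  0.0508]
```

View pics/s9c.png

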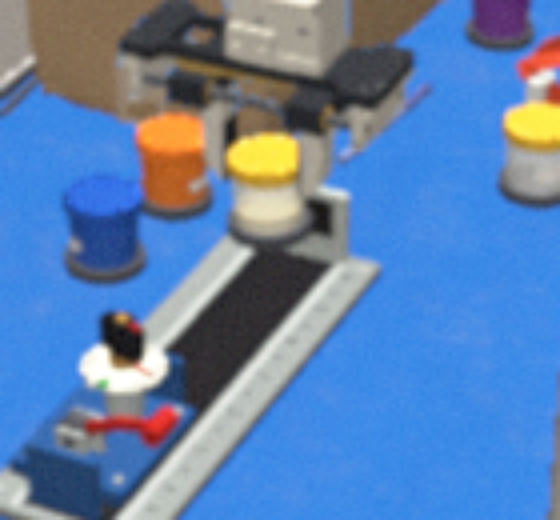

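View pics/t9c.png

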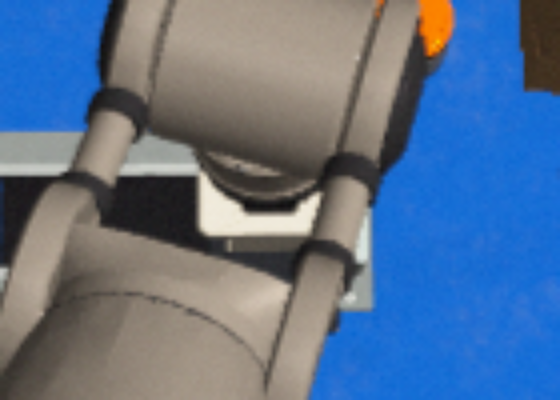

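Call:
carry_out([
  [[-0.009,0.001,0.012],0.009],
  [[0,0,0.015],0],
  [[0,0,0.012],0],
  [[0,0,0.005],0],
  [[0,0,0],0],
])

```text
time: 15.25
tool_pos: [0.5818, -0.0957, 0.05]
tool_rot: [-3.131, 0.008, 1.589]
contact_force: [0.0, 0.2, -2.9]
opening: 0.0536
```

```bash
python3 -c "
from h import *
go(car(0,.040,.0455),1.59)"
```

```text
t 15.25 pos [ 0.5818 -0.0957  0.05  ] rot [-3.131  0.008  1.589] F [ 0.   0.2 -2.9] op 0.0536 q6 -0.3
twist -0.001 shift now [-0.0003 -0.0005  0.0045] dist 0.005 shift after twist [-0.0003 -0.0005  0.0045]
```

Call:
carry_out([
  [[0,0,0.003],0],
  [[0,0,0.002],0],
  [[0,0,0],0],
])

```text
time: 15.62
tool_pos: [0.5824, -0.096, 0.0473]
tool_rot: [-3.133, 0.009, 1.589]
contact_force: [0.5, 0.5, -1.0]
opening: 0.0542
```

```bash
python3 -c "
from h import *
go(car(0,.040,.0455),1.59)"
```

```text
t 15.62 pos [ 0.5824 -0.096   0.0473] rot [-3.133  0.009  1.589] F [ 0.5  0.5 -1. ] op 0.0542 q6 -0.3
twist -0.001 shift now [-0.     -0.0011  0.0018] dist 0.002 shift after twist [-0.     -0.0011  0.0018]
```

Call:
carry_out([
  [[0,0,0.002],0],
  [[0,0,0],0],
])

```text
time: 15.88
tool_pos: [0.5828, -0.0962, 0.0469]
tool_rot: [-3.135, 0.01, 1.589]
contact_force: [0.4, -0.1, -1.7]
opening: 0.0542
```

Call:
carry_out([
  [[0,0,0],0],
  [[0,0,0],0],
  [[0,0,0],0],
  [[0,0,-0.02],0],
  [[0,0,-0.04],0],
  [[0,0,-0.04],0],
  [[0,0,0],0],
], fingers=0)

```text
time: 16.75
tool_pos: [0.5838, -0.0951, 0.1486]
tool_rot: [-3.134, 0.01, 1.589]
contact_force: [0.0, -0.1, 0.2]
opening: 0.0914
```

```bash
python3 -c "
from h import *
go([.468,-.315,.15],1.59)
T=snap('top','t10.png');S=snap('side','s10.png')
for n,im in(('top',T),('side',S)):
    print(n,'yellow',blobs(mask(im,(18,140,120),(32,255,255)),60))
cv2.imwrite('pics/s10c.png',cv2.resize(S[180:310,240:380,::-1],None,fx=4,fy=4))"
```

```text
t 16.75 pos [ 0.5838 -0.0951  0.1486] rot [-3.134  0.01   1.589] F [ 0.  -0.1  0.2] op 0.0914 q6 -0.3
twist -0.001 shift now [-0.2177 -0.1199  0.0016] dist 0.249 shift after twist [-0.2176 -0.12    0.0016]
top yellow [(array([399.44, 278.05]), 409, [388, 267, 23, 23])]
side yellow [(array([374.74, 211.38]), 159, [366, 206, 18, 12]), (array([308.56, 233.13]), 210, [299, 227, 20, 13])]
```

View pics/s10c.png

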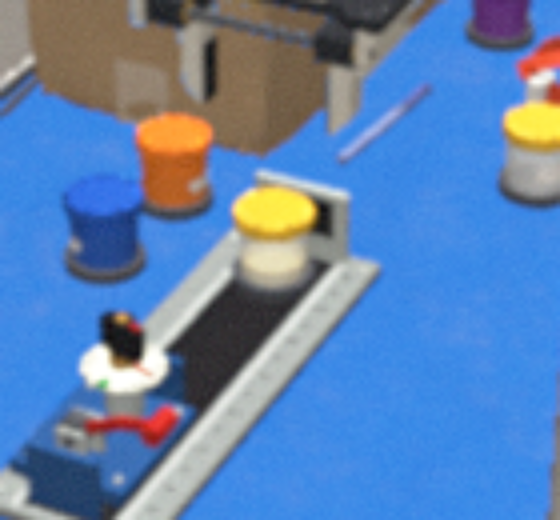

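Call:
carry_out([
  [[-0.03,-0.016,0],0],
  [[-0.045,-0.025,0],0],
  [[-0.045,-0.025,0],0],
  [[-0.045,-0.025,0],0],
  [[-0.03,-0.016,0],0],
  [[0,0,0],0],
  [[0,0,0],0],
])

```text
time: 17.73
tool_pos: [0.4712, -0.2933, 0.1364]
tool_rot: [-3.112, -0.004, 1.591]
contact_force: [0.3, -0.4, -0.1]
opening: 0.0921
```

```bash
python3 -c "
from h import *
T=snap('top','t11.png');S=snap('side','s11.png')
for n,im in(('top',T),('side',S)):
    print(n,'yellow',blobs(mask(im,(18,140,120),(32,255,255)),60))
m=mask(T,(18,140,120),(32,255,255))
for c,a,b in blobs(m,60):
    print(onz('top',c,.061),onz('top',c,.071),incar(onz('top',c,.071)))
go([.468,-.315,.034],1.59)
"
```

```text
top yellow [(array([312.17, 230.42]), 412, [301, 220, 23, 22])]
side yellow [(array([374.82, 211.41]), 161, [366, 206, 18, 12]), (array([308.46, 233.15]), 210, [299, 227, 20, 13])]
[ 0.58381564 -0.09550349  0.061     ] [ 0.58215269 -0.09549219  0.071     ] [0.00084278 0.04049905]
t 17.82 pos [ 0.4716 -0.2931  0.1368] rot [-3.113e+00 -3.000e-03  1.593e+00] F [-0.2 -0.6  0.3] op 0.0917 q6 -0.7
twist 0.003 shift now [-0.0222 -0.0011  0.1028] dist 0.105 shift after twist [-0.0222 -0.001   0.1028]
```

Call:
carry_out([
  [[-0.02,-0.002,0],0],
  [[-0.002,0,0.02],0],
  [[0,0.001,0.03],0],
  [[0,0.001,0.025],0],
  [[0,0,0],0],
  [[0,0,0],0],
])

```text
time: 18.58
tool_pos: [0.4733, -0.3185, 0.0614]
tool_rot: [-3.116, 0.001, 1.598]
contact_force: [0.4, 0.3, 0.4]
opening: 0.0919
```

```bash
python3 -c "
from h import *
go([.468,-.315,.034],1.59)
S=snap('side','s12.png');T=snap('top','t12.png')
print('side yellow',blobs(mask(S,(18,140,120),(32,255,255)),60))
cv2.imwrite('pics/s12c.png',cv2.resize(S[140:260,300:400,::-1],None,fx=4,fy=4))"
```

```text
t 18.57 pos [ 0.4733 -0.3185  0.0614] rot [-3.116e+00  1.000e-03  1.598e+00] F [0.4 0.3 0.4] op 0.0919 q6 -0.73
twist 0.008 shift now [ 0.0037 -0.0046  0.0275] dist 0.028 shift after twist [ 0.0036 -0.0046  0.0275]
side yellow [(array([374.66, 211.3 ]), 158, [366, 206, 18, 12]), (array([308.52, 233.11]), 209, [299, 227, 20, 13])]
```

View pics/s12c.png

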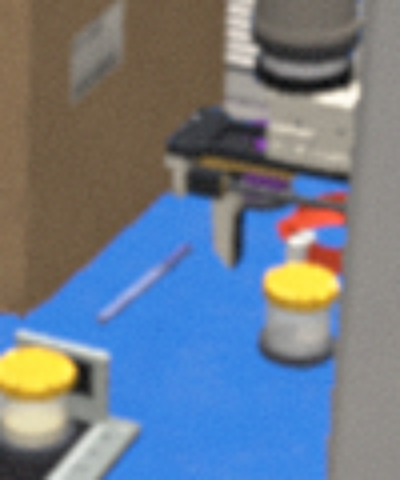

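```bash
python3 -c "
from h import *
print(proj('side',(.525,-.3185,.061)),proj('side',(.468,-.315,.061)),proj('side',(.468,-.315,.0525)))"
```

```text
[357.71935923 204.10719564] [374.48155475 208.97139489] [374.30088994 211.3951402 ]
```

Call:
carry_out([
  [[0.003,-0.005,0],0.008],
  [[0,0,0.014],0],
  [[0,0,0.011],0],
  [[0,0,0],0],
])

```text
time: 19.18
tool_pos: [0.4676, -0.3157, 0.0365]
tool_rot: [-3.118, 0.004, 1.59]
contact_force: [0.6, -1.2, -0.2]
opening: 0.0918
```

```bash
python3 -c "
from h import *
go([.468,-.315,.034],1.59)
S=snap('side','s13.png')
cv2.imwrite('pics/s13c.png',cv2.resize(S[140:260,300:400,::-1],None,fx=4,fy=4))"
```

```text
t 19.18 pos [ 0.4676 -0.3157  0.0365] rot [-3.118  0.004  1.59 ] F [ 0.6 -1.2 -0.2] op 0.0918 q6 -0.72
twist 0.0 shift now [0.0007 0.0005 0.0025] dist 0.003 shift after twist [0.0007 0.0005 0.0025]
```

View pics/s13c.png

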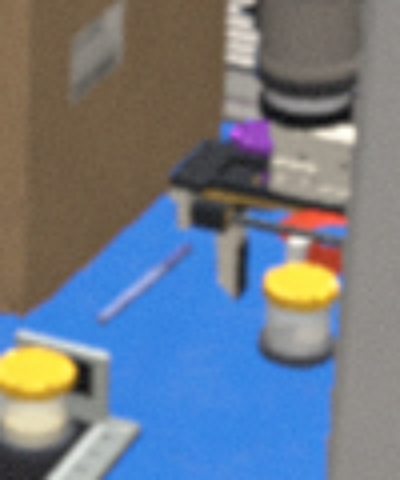

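The projected finger and lid points match the picture, so I close on the second cup (lid at about 375,211).

Call:
carry_out([
  [[0,0,0.001],0],
  [[0,0,0],0],
  [[0,0,0],0],
  [[0,0,0],0],
  [[0,0,0],0],
], fingers=1, grip_force=25)

```text
time: 19.85
tool_pos: [0.4681, -0.3162, 0.0363]
tool_rot: [-3.119, 0.005, 1.59]
contact_force: [0.3, -0.2, -0.5]
opening: 0.0541
```

Call:
carry_out([
  [[0,0,-0.02],0],
  [[0,0,-0.04],0],
  [[0,0,-0.04],0],
  [[0,0,-0.02],0],
  [[0,0,0],0],
])

```text
time: 20.48
tool_pos: [0.4702, -0.3149, 0.1582]
tool_rot: [-3.117, 0.002, 1.59]
contact_force: [0.6, 0.1, -2.2]
opening: 0.0537
```

```bash
python3 -c "
from h import *
go(car(0,.112,.15),1.59)
S=snap('side','s14.png');T=snap('top','t14.png')
for n,im in(('top',T),('side',S)):
    print(n,'yellow',blobs(mask(im,(18,140,120),(32,255,255)),60))
cv2.imwrite('pics/s14c.png',cv2.resize(S[120:260,270:410,::-1],None,fx=4,fy=4))"
```

```text
t 20.48 pos [ 0.4702 -0.3149  0.1582] rot [-3.117e+00  2.000e-03  1.590e+00] F [ 0.6  0.1 -2.2] op 0.0537 q6 -0.73
twist 0.0 shift now [0.2887 0.1154 0.0048] dist 0.311 shift after twist [0.2887 0.1154 0.0048]
top yellow [(array([312.17, 230.42]), 412, [301, 220, 23, 22])]
side yellow [(array([375.2 , 175.31]), 160, [367, 170, 18, 11]), (array([308.47, 233.1 ]), 210, [299, 227, 20, 13])]
```

View pics/s14c.png

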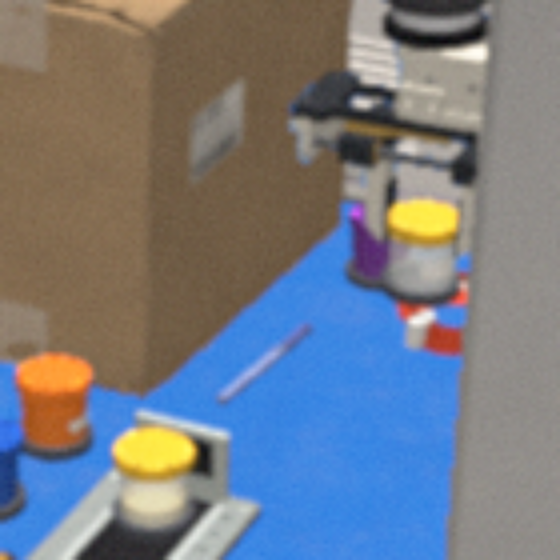

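```bash
python3 -c "
from h import *
print(onz('side',(306,217),0),onz('top',(372,203),0),onz('top',(515,208),0),onz('top',(390,170),.25))"
```

```text
[ 0.67674628 -0.26613078  0.        ] [ 0.67083081 -0.25385395  0.        ] [ 0.66399734 -0.63559502  0.        ] [ 0.68592008 -0.25915711  0.25      ]
```

Call:
carry_out([
  [[0.025,0.01,0],0],
  [[0.045,0.018,0],0],
  [[0.045,0.018,0],0],
  [[0.045,0.018,0],0],
  [[0.045,0.018,0],0],
  [[0.045,0.018,0],0],
  [[0.025,0.01,0],0],
  [[0,0,0],0],
  [[0,0,0],0],
])

```text
time: 21.7
tool_pos: [0.5705, -0.0277, 0.1379]
tool_rot: [-3.091, -0.009, 1.587]
contact_force: [-0.4, -0.0, -1.5]
opening: 0.0542
```

```bash
python3 -c "
from h import *
go(car(0,.112,.1),1.59)"
```

```text
t 21.7 pos [ 0.5705 -0.0277  0.1379] rot [-3.091 -0.009  1.587] F [-0.4 -0.  -1.5] op 0.0542 q6 -0.2
twist -0.003 shift now [0.0032 0.0113 0.0374] dist 0.039 shift after twist [0.0032 0.0113 0.0374]
```

Call:
carry_out([
  [[0.003,0.01,0],0],
  [[0,0,0.02],0],
  [[0,0,0.02],0],
  [[0,0,0],0],
  [[0,0,0],0],
])

```text
time: 22.32
tool_pos: [0.5805, -0.0284, 0.0967]
tool_rot: [-3.093, -0.008, 1.581]
contact_force: [0.1, -0.2, -1.0]
opening: 0.0541
```

```bash
python3 -c "
from h import *
go(car(0,.112,.0475),1.59)
S=snap('side','s15.png')
cv2.imwrite('pics/s15c.png',cv2.resize(S[170:310,240:380,::-1],None,fx=4,fy=4))"
```

```text
t 22.32 pos [ 0.5805 -0.0284  0.0967] rot [-3.093 -0.008  1.581] F [ 0.1 -0.2 -1. ] op 0.0541 q6 -0.19
twist -0.009 shift now [0.004  0.0018 0.0492] dist 0.049 shift after twist [0.004  0.0018 0.0492]
```

View pics/s15c.png

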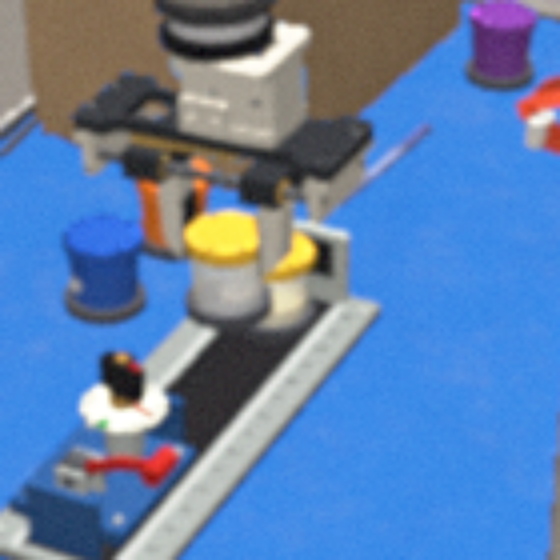

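Call:
carry_out([
  [[0.004,0.002,0.013],-0.009],
  [[0,0,0.015],0],
  [[0,0,0.012],0],
  [[0,0,0.004],0],
  [[0,0,0],0],
])

```text
time: 23.0
tool_pos: [0.5805, -0.0237, 0.0501]
tool_rot: [-3.094, -0.008, 1.591]
contact_force: [-0.1, -1.0, -1.7]
opening: 0.0538
```

```bash
python3 -c "
from h import *
go(car(0,.112,.0465),1.59)"
```

```text
t 23.0 pos [ 0.5805 -0.0237  0.0501] rot [-3.094 -0.008  1.591] F [-0.1 -1.  -1.7] op 0.0538 q6 -0.19
twist 0.001 shift now [-0.0003 -0.0005  0.0036] dist 0.004 shift after twist [-0.0003 -0.0005  0.0036]
```

Call:
carry_out([
  [[0,0,0.003],0],
  [[0,0,0.002],0],
  [[0,0,0],0],
])

```text
time: 23.38
tool_pos: [0.5811, -0.0236, 0.0475]
tool_rot: [-3.096, -0.008, 1.591]
contact_force: [0.2, 0.3, -1.3]
opening: 0.0534
```

```bash
python3 -c "
from h import *
go(car(0,.112,.0465),1.59)"
```

```text
t 23.38 pos [ 0.5811 -0.0236  0.0475] rot [-3.096 -0.008  1.591] F [ 0.2  0.3 -1.3] op 0.0534 q6 -0.19
twist 0.001 shift now [-0.0004 -0.0012  0.0011] dist 0.002 shift after twist [-0.0004 -0.0012  0.0011]
```

Call:
carry_out([
  [[0,0,0.003],0],
  [[0,0,0.002],0],
  [[0,0,0],0],
])

```text
time: 23.75
tool_pos: [0.5813, -0.0232, 0.047]
tool_rot: [-3.099, -0.008, 1.591]
contact_force: [0.7, -0.3, -1.3]
opening: 0.0539
```

Call:
carry_out([
  [[0,0,0],0],
  [[0,0,0],0],
  [[0,0,0],0],
  [[0,0,-0.02],0],
  [[0,0,-0.04],0],
  [[0,0,-0.04],0],
  [[0,0,0],0],
], fingers=0)

```text
time: 24.62
tool_pos: [0.5858, -0.0242, 0.1479]
tool_rot: [-3.097, -0.008, 1.591]
contact_force: [0.5, -0.9, -0.8]
opening: 0.0922
```

```bash
python3 -c "
from h import *
go(car(0,.40,.17),1.59)
S=snap('side','s16.png')
cv2.imwrite('pics/s16c.png',cv2.resize(S[170:310,240:380,::-1],None,fx=4,fy=4))"
```

```text
t 24.62 pos [ 0.5858 -0.0242  0.1479] rot [-3.097 -0.008  1.591] F [ 0.5 -0.9 -0.8] op 0.0922 q6 -0.19
twist 0.001 shift now [ 0.2885 -0.0068 -0.0194] dist 0.289 shift after twist [ 0.2884 -0.007  -0.0194]
```

View pics/s16c.png

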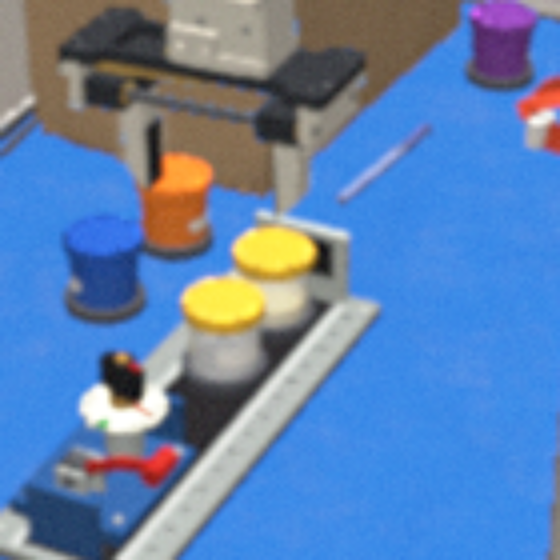

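Call:
carry_out([
  [[0,-0.002,-0.025],0],
  [[0.03,-0.001,0],0],
  [[0.05,-0.001,0],0],
  [[0.05,-0.001,0],0],
  [[0.05,-0.001,0],0],
  [[0.05,-0.001,0],0],
  [[0.03,0,0],0],
  [[0,0,0],0],
  [[0,0,0],0],
], fingers=1)

```text
time: 25.8
tool_pos: [0.5673, 0.2413, 0.1587]
tool_rot: [-3.069, -0.006, 1.587]
contact_force: [0.3, -0.7, 0.8]
opening: 0.0065
```

```bash
python3 -c "
from h import *
go(car(0,.385,.08),1.59)
T=snap('top','t17.png')
for c,a,b in blobs(mask(T,(18,140,120),(32,255,255)),60): print(c,a,incar(onz('top',c,.071)))
"
```

```text
t 25.8 pos [0.5673 0.2413 0.1587] rot [-3.069 -0.006  1.587] F [ 0.3 -0.7  0.8] op 0.0065 q6 0.24
twist -0.003 shift now [0.007  0.0129 0.078 ] dist 0.079 shift after twist [0.007  0.0129 0.078 ]
[282.53 229.83] 419 [0.00251811 0.11414916]
[312.17 230.42] 412 [0.00084278 0.04049905]
```

Call:
carry_out([
  [[0,-0.06,0],0],
  [[0,-0.06,0],0],
  [[0,-0.06,0],0],
  [[0,0,0],0],
])

```text
time: 26.35
tool_pos: [0.3827, 0.2329, 0.1688]
tool_rot: [-3.064, -0.004, 1.579]
contact_force: [0.8, 0.5, 0.6]
opening: 0.0004
```

Call:
carry_out([
  [[0,0.02,0],0],
  [[0,0.02,0],0],
  [[0,0.02,0],0],
  [[0,0.02,0],0],
  [[0,0.02,0],0],
  [[0,0.02,0],0],
  [[0,0,0],0],
])

```text
time: 27.22
tool_pos: [0.525, 0.2281, 0.1574]
tool_rot: [-3.075, -0.006, 1.567]
contact_force: [-1.0, 0.2, -0.1]
opening: 0.0004
```

```bash
python3 -c "
from h import *
go(car(0,.385,.07),1.59)"
```

```text
t 27.23 pos [0.525  0.2281 0.1574] rot [-3.075 -0.006  1.567] F [-1.   0.2 -0.1] op 0.0004 q6 0.26
twist -0.023 shift now [0.0205 0.0551 0.084 ] dist 0.103 shift after twist [0.0193 0.0556 0.084 ]
```

Call:
carry_out([
  [[0.01,0.02,0],-0.023],
  [[0.01,0.02,0],0],
  [[0,0.014,0],0],
  [[0,0,0],0],
  [[0,0,0.02],0],
  [[0,0,0.02],0],
  [[0,0,0.02],0],
  [[0,0,0.01],0],
  [[0,0,0],0],
])

```text
time: 28.35
tool_pos: [0.5782, 0.2454, 0.0799]
tool_rot: [-3.073, -0.007, 1.585]
contact_force: [-0.3, 0.5, 0.4]
opening: 0.0002
```

```bash
python3 -c "
from h import *
go(car(0,.385,.035),1.59)"
```

```text
t 28.35 pos [0.5782 0.2454 0.0799] rot [-3.073 -0.007  1.585] F [-0.3  0.5  0.4] op 0.0002 q6 0.24
twist -0.005 shift now [ 0.0033 -0.0007  0.045 ] dist 0.045 shift after twist [ 0.0033 -0.0007  0.045 ]
```

Call:
carry_out([
  [[0,0,0.02],-0.005],
  [[0,0,0.02],0],
  [[0,0,0.004],0],
  [[0,0,0],0],
  [[-0.008,0,0],0],
  [[-0.008,0,0],0],
  [[-0.004,0,0],0],
  [[0,0,0],0],
])

```text
time: 29.35
tool_pos: [0.5797, 0.2246, 0.0417]
tool_rot: [-3.084, -0.01, 1.589]
contact_force: [-0.2, 1.7, 0.4]
opening: 0.0005
```

```bash
python3 -c "
from h import *
go(car(0,.3495,.036),1.59)
S=snap('side','s18.png')
cv2.imwrite('pics/s18c.png',cv2.resize(S[190:330,200:340,::-1],None,fx=4,fy=4))"
```

```text
t 29.35 pos [0.5797 0.2246 0.0417] rot [-3.084 -0.01   1.589] F [-0.2  1.7  0.4] op 0.0005 q6 0.2
twist -0.001 shift now [-0.0111 -0.0045  0.0059] dist 0.013 shift after twist [-0.0111 -0.0045  0.0059]
```

View pics/s18c.png

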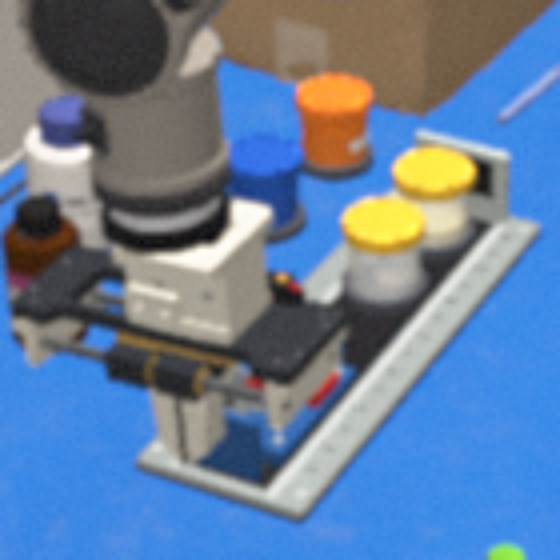

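Call:
carry_out([
  [[-0.006,-0.002,0],0],
  [[-0.006,-0.002,0],0],
  [[-0.006,0,0],0],
  [[-0.006,0,0],0],
  [[-0.006,0,0],0],
])

```text
time: 30.02
tool_pos: [0.5767, 0.1955, 0.042]
tool_rot: [-3.087, -0.013, 1.59]
contact_force: [1.0, 4.6, -0.6]
opening: 0.0004
```

```bash
python3 -c "
from h import *
go(car(0,.2415,.04),1.59)"
```

```text
t 30.02 pos [0.5767 0.1955 0.042 ] rot [-3.087 -0.013  1.59 ] F [ 1.   4.6 -0.6] op 0.0004 q6 0.16
twist 0.0 shift now [-0.09   -0.0011  0.0008] dist 0.09 shift after twist [-0.09   -0.0011  0.0008]
```

Call:
carry_out([
  [[-0.007,0,0],0],
  [[-0.007,0,0],0],
  [[-0.007,0,0],0],
  [[-0.007,0,0],0],
  [[-0.007,0,0],0],
  [[-0.007,0,0],0],
  [[-0.006,0,0],0],
  [[0,0,0],0],
])

```text
time: 31.02
tool_pos: [0.5778, 0.1432, 0.0419]
tool_rot: [-3.087, -0.013, 1.59]
contact_force: [0.0, 1.3, 0.6]
opening: 0.0005
```

```bash
python3 -c "
from h import *
go(car(0,.2415,.04),1.59)
S=snap('side','s19.png')
cv2.imwrite('pics/s19c.png',cv2.resize(S[190:330,200:340,::-1],None,fx=4,fy=4))"
```

```text
t 31.02 pos [0.5778 0.1432 0.0419] rot [-3.087 -0.013  1.59 ] F [0.  1.3 0.6] op 0.0005 q6 0.07
twist -0.0 shift now [-0.0378 -0.0011  0.0014] dist 0.038 shift after twist [-0.0378 -0.0011  0.0014]
```

View pics/s19c.png

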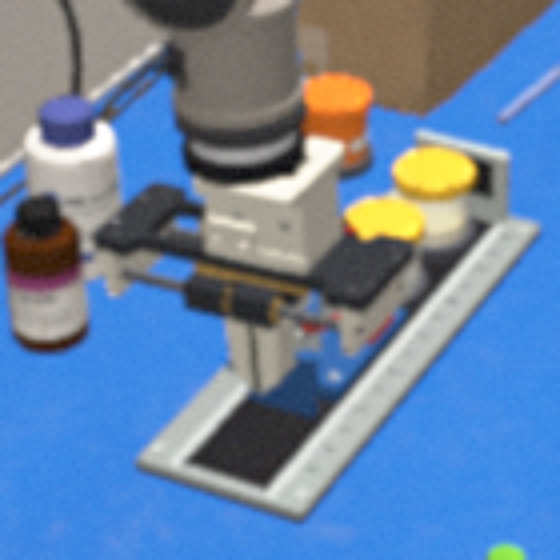

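Call:
carry_out([
  [[-0.005,0,0],0],
  [[-0.005,0,0],0],
  [[-0.005,0,0],0],
  [[-0.005,0,0],0],
  [[-0.005,0,0],0],
  [[-0.005,0,0],0],
])

```text
time: 31.82
tool_pos: [0.5782, 0.1139, 0.0417]
tool_rot: [-3.087, -0.016, 1.591]
contact_force: [0.2, 7.4, 2.0]
opening: 0.0005
```

```bash
python3 -c "
from h import *
go(car(0,.2415,.04),1.59)"
```

```text
t 31.82 pos [0.5782 0.1139 0.0417] rot [-3.087 -0.016  1.591] F [0.2 7.4 2. ] op 0.0005 q6 0.02
twist 0.001 shift now [-0.0085 -0.001   0.0017] dist 0.009 shift after twist [-0.0085 -0.001   0.0017]
```

Call:
carry_out([
  [[-0.004,0,0],0],
  [[-0.003,0,0],0],
])

```text
time: 32.08
tool_pos: [0.5783, 0.1089, 0.0418]
tool_rot: [-3.088, -0.02, 1.59]
contact_force: [-0.3, 18.2, 2.0]
opening: 0.0003
```

Call:
carry_out([
  [[-0.002,0,0],0],
  [[-0.002,0,0],0],
])

```text
time: 32.33
tool_pos: [0.5783, 0.109, 0.0419]
tool_rot: [-3.089, -0.027, 1.589]
contact_force: [1.4, 13.9, 2.5]
opening: 0.0006
```

```bash
python3 -c "
from h import *
go(car(0,.2415,.04),1.59)
S=snap('side','s20.png')
cv2.imwrite('pics/s20c.png',cv2.resize(S[190:330,200:340,::-1],None,fx=4,fy=4))"
```

```text
t 32.33 pos [0.5783 0.109  0.0419] rot [-3.089 -0.027  1.589] F [ 1.4 13.9  2.5] op 0.0006 q6 0.0
twist -0.001 shift now [-0.0036 -0.001   0.0019] dist 0.004 shift after twist [-0.0036 -0.001   0.0019]
```

View pics/s20c.png

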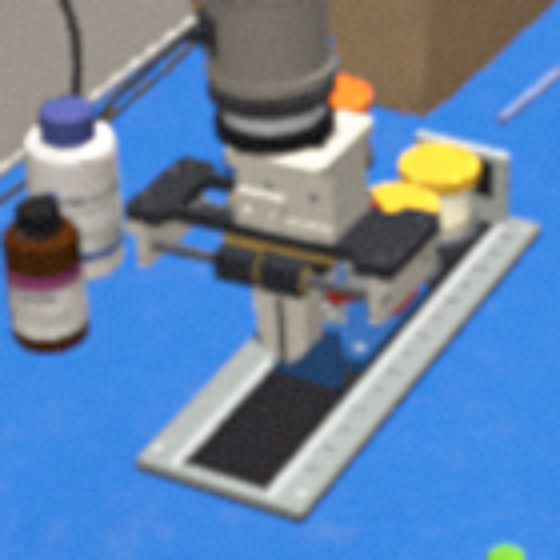

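Force rose to 18 N and motion stopped, so the row is against the wall. I back off and look.

Call:
carry_out([
  [[0.01,0,0],0],
  [[0.02,0,0],0],
  [[0,0,0],0],
  [[0,0,-0.03],0],
  [[0,0,-0.03],0],
  [[0,0,-0.03],0],
  [[0,0,-0.03],0],
  [[0.03,-0.03,0],0],
  [[0.03,-0.03,0],0],
  [[0,0,0],0],
])

```text
time: 33.62
tool_pos: [0.5209, 0.1934, 0.1689]
tool_rot: [-3.083, -0.02, 1.589]
contact_force: [-0.2, -0.4, 0.5]
opening: 0.0003
```

```bash
python3 -c "
from h import *
go(car(0,.15,.17),1.59)
S=snap('side','s21.png');T=snap('top','t21.png')
cv2.imwrite('pics/s21c.png',cv2.resize(S[190:330,200:340,::-1],None,fx=4,fy=4))
cv2.imwrite('pics/t21c.png',cv2.resize(T[190:270,185:345,::-1],None,fx=5,fy=5,interpolation=cv2.INTER_CUBIC))
for c,a,b in blobs(mask(T,(18,140,120),(32,255,255)),60): print(c,a,incar(onz('top',c,.071)))"
```

```text
t 33.62 pos [0.5209 0.1934 0.1689] rot [-3.083 -0.02   1.589] F [-0.2 -0.4  0.5] op 0.0003 q6 0.17
twist -0.001 shift now [-0.1804  0.0546 -0.0078] dist 0.189 shift after twist [-0.1805  0.0544 -0.0078]
[303.3  230.15] 830 [0.00157959 0.06254285]
```

View pics/s21c.png

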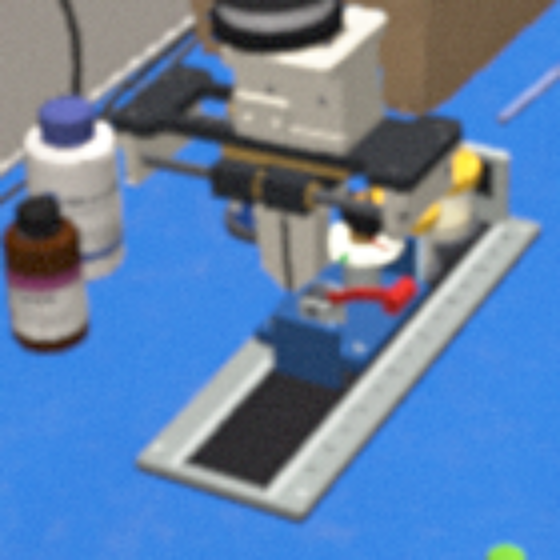

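View pics/t21c.png

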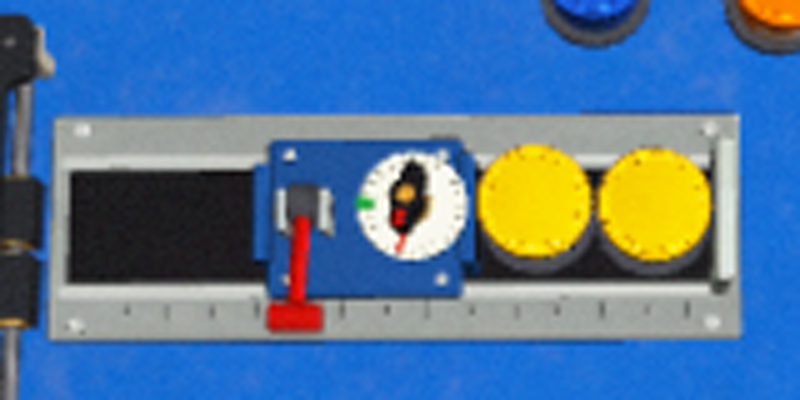

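```bash
cat >> h.py <<'E'
def dial(T,cols,rows=(215,248)):
    hsv=cv2.cvtColor(T,cv2.COLOR_RGB2HSV); v=hsv[:,:,2]; m=(hsv[:,:,1]<60)&(v>170)
    mm=np.zeros(m.shape,np.uint8);mm[rows[0]:rows[1],cols[0]:cols[1]]=m[rows[0]:rows[1],cols[0]:cols[1]]
    c=max(cv2.findContours(mm,cv2.RETR_EXTERNAL,cv2.CHAIN_APPROX_NONE)[0],key=len)
    el=cv2.fitEllipse(cv2.convexHull(c)); return el
def wc(m,box):
    a,b,c,d=box; ys,xs=np.nonzero(m[c:d,a:b]); return np.array([xs.mean()+a,ys.mean()+c]),len(xs)
def reds(im): return mask(im,(0,120,80),(8,255,255))|mask(im,(172,120,80),(180,255,255))
E
python3 - <<'E'
from h import *
T=cv2.imread('pics/t21.png')[:,:,::-1].copy()
el=dial(T,(252,281)); C=onz('top',el[0],.075); print(el,C.round(4),incar(C).round(4))
print('red',[ (c,a,incar(onz('top',c,.0765)).round(4)) for c,a,b in blobs(reds(T),2) if 255<c[0]<281 and 215<c[1]<250])
print('green',[ (c,a,incar(onz('top',c,.075)).round(4)) for c,a,b in blobs(mask(T,(42,100,80),(85,255,255)),2) if 245<c[0]<281])
n=cv2.resize(T[215:250,250:285,::-1],None,fx=16,fy=16,interpolation=cv2.INTER_CUBIC);cv2.imwrite('pics/t21d.png',n)
E
```

```text
((267.35260009765625, 230.29318237304688), (21.08439064025879, 22.629945755004883), 35.36549758911133) [0.5799 0.0154 0.075 ] [0.0008 0.1515]
red [(array([264.12, 233.12]), 8, array([-0.0065,  0.1592])), (array([264.67, 238.  ]), 3, array([-0.0187,  0.1577]))]
green [(array([257.25, 230.25]), 8, array([0.001 , 0.1764]))]
```

View pics/t21d.png

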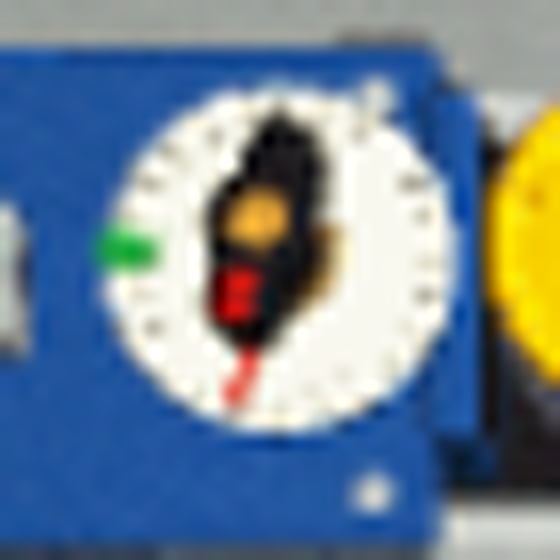

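Call:
carry_out([
  [[-0.03,0.01,-0.01],0],
  [[-0.03,0.01,0],0],
  [[-0.03,0.01,0],-0.16],
  [[0,0,0],-0.16],
  [[0,0,0],-0.16],
  [[0,0,0],-0.16],
  [[0,0,0],-0.16],
  [[0,0,0],-0.16],
  [[0,0,0],-0.16],
  [[0,0,0],-0.16],
], fingers=0.58)

```text
time: 34.98
tool_pos: [0.5627, 0.0856, 0.1706]
tool_rot: [-3.139, -0.062, 2.896]
contact_force: [-0.7, 0.9, 0.4]
opening: 0.0385
```

```bash
python3 -c "
from h import *
go(car(0,.1515,.13),2.89)"
```

```text
t 34.98 pos [0.5627 0.0856 0.1706] rot [-3.139 -0.062  2.896] F [-0.7  0.9  0.4] op 0.0385 q6 -1.32
twist 0.006 shift now [-0.0354 -0.064   0.0387] dist 0.083 shift after twist [-0.0358 -0.0638  0.0387]
```

Call:
carry_out([
  [[-0.012,-0.021,0],0],
  [[-0.012,-0.021,0],0],
  [[-0.01,-0.018,0],0],
  [[0,0,0],0],
  [[0,0,0],0],
])

```text
time: 35.6
tool_pos: [0.5833, 0.0126, 0.1666]
tool_rot: [-3.138, -0.063, 2.893]
contact_force: [-0.1, -0.5, -0.0]
opening: 0.0385
```

```bash
python3 -c "
from h import *
go(car(0,.1515,.13),2.89)
print('car',incar(monitor.observe()['tool_pos']))"
```

```text
t 35.6 pos [0.5833 0.0126 0.1666] rot [-3.138 -0.063  2.893] F [-0.1 -0.5 -0. ] op 0.0385 q6 -1.44
twist 0.003 shift now [0.0024 0.0019 0.0368] dist 0.037 shift after twist [0.0025 0.0019 0.0368]
car [0.00413065 0.14854857]
```

Call:
carry_out([
  [[0.001,0.002,0.016],0.003],
  [[0.001,0,0.016],0],
  [[0,0,0],0],
])

```text
time: 35.98
tool_pos: [0.5796, 0.0176, 0.1346]
tool_rot: [-3.138, -0.063, 2.892]
contact_force: [-0.4, -0.0, 0.5]
opening: 0.0383
```

```bash
python3 -c "
from h import *
go(car(0,.1515,.085),2.89)
S=snap('side','s22.png')
cv2.imwrite('pics/s22c.png',cv2.resize(S[180:320,220:360,::-1],None,fx=4,fy=4))"
```

```text
t 35.98 pos [0.5796 0.0176 0.1346] rot [-3.138 -0.063  2.892] F [-0.4 -0.   0.5] op 0.0383 q6 -1.43
twist 0.002 shift now [-0.0032 -0.002   0.0495] dist 0.05 shift after twist [-0.0032 -0.002   0.0495]
```

View pics/s22c.png

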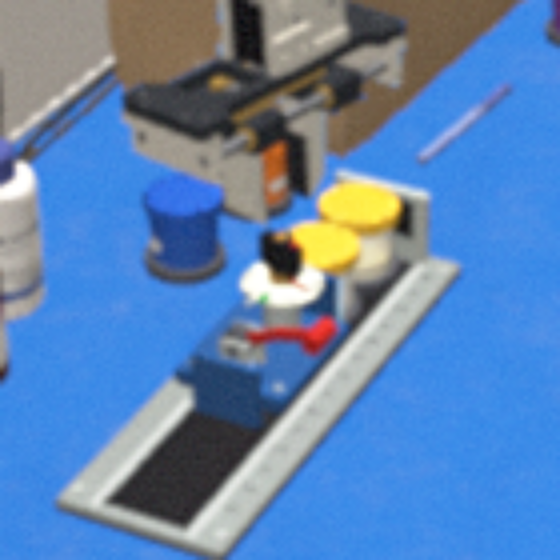

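Call:
carry_out([
  [[-0.003,-0.002,0.016],0.002],
  [[0,0,0.016],0],
  [[0,0,0.012],0],
  [[0,0,0],0],
])

```text
time: 36.52
tool_pos: [0.5803, 0.0157, 0.089]
tool_rot: [-3.139, -0.06, 2.89]
contact_force: [-0.5, 0.4, 0.5]
opening: 0.0389
```

```bash
python3 -c "
from h import *
go(car(0,.1515,.085),2.89)
S=snap('side','s23.png')
cv2.imwrite('pics/s23c.png',cv2.resize(S[180:320,220:360,::-1],None,fx=4,fy=4))"
```

```text
t 36.52 pos [0.5803 0.0157 0.089 ] rot [-3.139 -0.06   2.89 ] F [-0.5  0.4  0.5] op 0.0389 q6 -1.43
twist 0.0 shift now [ 0.0009 -0.0006  0.004 ] dist 0.004 shift after twist [ 0.0009 -0.0006  0.004 ]
```

View pics/s23c.png

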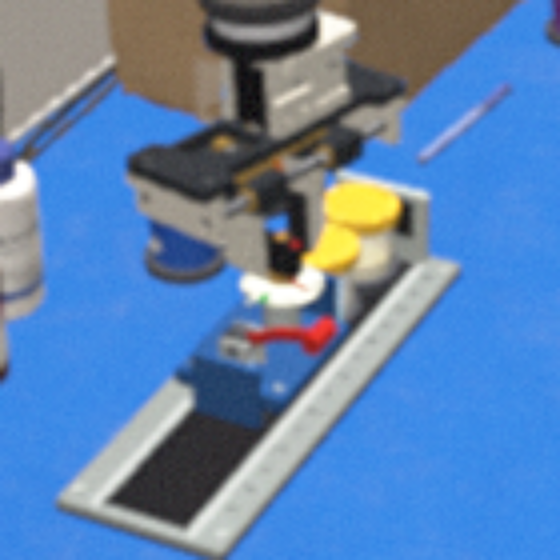

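Call:
carry_out([
  [[0.001,-0.0005,0.003],0],
  [[0,0,0],0],
])

```text
time: 36.83
tool_pos: [0.5799, 0.0154, 0.0871]
tool_rot: [-3.139, -0.058, 2.89]
contact_force: [-0.2, -1.0, 1.3]
opening: 0.0386
```

Call:
carry_out([
  [[0,0,0],0],
  [[0,0,0],0],
  [[0,0,0],0],
  [[0,0,0],0],
], fingers=1, grip_force=20)

```text
time: 37.33
tool_pos: [0.5804, 0.0154, 0.088]
tool_rot: [-3.139, -0.056, 2.89]
contact_force: [0.2, -0.5, -0.2]
opening: 0.0117
```

```bash
python3 -c "
from h import *
go(car(0,.1515,.086),2.89)
print(incar(monitor.observe()['tool_pos']))"
```

```text
t 37.33 pos [0.5804 0.0154 0.088 ] rot [-3.139 -0.056  2.89 ] F [ 0.2 -0.5 -0.2] op 0.0117 q6 -1.43
twist 0.0 shift now [ 0.0012 -0.0002  0.0021] dist 0.002 shift after twist [ 0.0012 -0.0002  0.0021]
[0.00129371 0.15137114]
```

Call:
carry_out([
  [[0,0,0],0.13],
  [[0,0,0],0.13],
  [[0,0,0],0.13],
  [[0,0,0],0.13],
])

```text
time: 37.83
tool_pos: [0.5796, 0.014, 0.0879]
tool_rot: [-3.109, -0.047, 2.354]
contact_force: [-1.7, -1.5, 0.5]
opening: 0.012
```

```bash
python3 -c "
from h import *
go(car(0,.1515,.087),1.57)
print(incar(monitor.observe()['tool_pos']),monitor.observe()['torque'])"
```

```text
t 37.83 pos [0.5796 0.014  0.0879] rot [-3.109 -0.047  2.354] F [-1.7 -1.5  0.5] op 0.012 q6 -0.9
twist 0.784 shift now [0.0014 0.0007 0.001 ] dist 0.002 shift after twist [ 0.0015 -0.0005  0.001 ]
[0.00048879 0.15002527] [ 0.12471305 -0.11363308  0.06735583]
```

Call:
carry_out([
  [[0.001,0,0],0.13],
  [[0,0,0],0.13],
  [[0,0,0],0.13],
  [[0,0,0],0.13],
])

```text
time: 38.33
tool_pos: [0.578, 0.0132, 0.0879]
tool_rot: [-3.087, -0.023, 1.816]
contact_force: [-3.2, -1.3, 1.1]
opening: 0.012
```

```bash
python3 -c "
from h import *
go(car(0,.1515,.087),1.57)
print(incar(monitor.observe()['tool_pos']),monitor.observe()['torque'])
S=snap('side','s24.png')
cv2.imwrite('pics/s24c.png',cv2.resize(S[180:320,220:360,::-1],None,fx=4,fy=4))"
```

```text
t 38.33 pos [0.578  0.0132 0.0879] rot [-3.087 -0.023  1.816] F [-3.2 -1.3  1.1] op 0.012 q6 -0.36
twist 0.246 shift now [0.0019 0.0016 0.0009] dist 0.003 shift after twist [0.0023 0.0011 0.0009]
[-0.00112272  0.1492414 ] [ 0.14314271 -0.10213626  0.082802  ]
```

View pics/s24c.png

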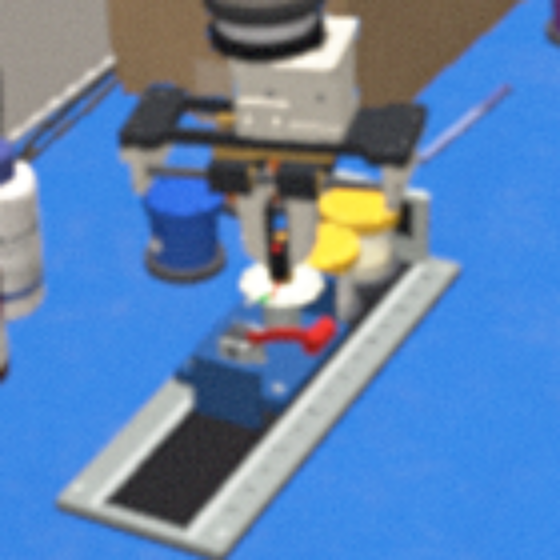

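Call:
carry_out([
  [[0.001,0.001,0],0.12],
  [[0,0,0],0.11],
  [[0,0,0],0],
])

```text
time: 38.75
tool_pos: [0.5771, 0.0137, 0.088]
tool_rot: [-3.08, -0.008, 1.581]
contact_force: [-1.5, -0.3, -0.7]
opening: 0.0124
```

```bash
python3 -c "
from h import *
go(car(0,.1515,.087),1.57)
print(incar(monitor.observe()['tool_pos']),monitor.observe()['torque'])
S=snap('side','s25.png')
cv2.imwrite('pics/s25c.png',cv2.resize(S[230:280,260:330,::-1],None,fx=10,fy=10,interpolation=cv2.INTER_CUBIC))"
```

```text
t 38.75 pos [0.5771 0.0137 0.088 ] rot [-3.08  -0.008  1.581] F [-1.5 -0.3 -0.7] op 0.0124 q6 -0.12
twist 0.011 shift now [0.0018 0.0021 0.0008] dist 0.003 shift after twist [0.0018 0.0021 0.0008]
[-0.00205702  0.14973336] [ 0.12063391 -0.47575132 -0.06079565]
```

View pics/s25c.png

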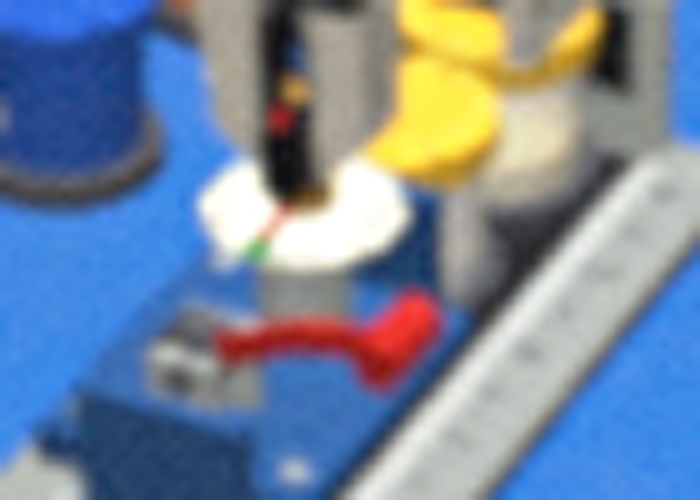

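Call:
carry_out([
  [[0,0,0],0],
  [[0,0,0],0],
  [[0,0,-0.015],0],
  [[0,0,-0.03],0],
  [[0,0,-0.03],0],
  [[0.02,0,-0.01],0],
  [[0.04,0,0],0],
  [[0.05,-0.01,0],0],
  [[0.05,-0.02,0],0],
  [[0,0,0],0],
], fingers=0.6)

```text
time: 40.05
tool_pos: [0.549, 0.182, 0.1815]
tool_rot: [-3.083, -0.011, 1.589]
contact_force: [0.4, -0.0, 0.4]
opening: 0.0367
```

Run:
```python
from h import *
go(car(-.0564,.208,.12),.02)
T=snap('top','t26.png');S=snap('side','s26.png')
el=dial(T,(252,281)); C=onz('top',el[0],.075); print(el,C.round(4),incar(C).round(4))
print('red',[ (c,a,incar(onz('top',c,.0765)).round(4)) for c,a,b in blobs(reds(T),2) if 245<c[0]<281 and 215<c[1]<250])
print('green',[ (c,a,incar(onz('top',c,.075)).round(4)) for c,a,b in blobs(mask(T,(42,100,80),(85,255,255)),2) if 245<c[0]<281])
cv2.imwrite('pics/t26d.png',cv2.resize(T[215:250,250:285,::-1],None,fx=16,fy=16,interpolation=cv2.INTER_CUBIC))
cv2.imwrite('pics/s26c.png',cv2.resize(S[180:320,220:360,::-1],None,fx=4,fy=4))
```

```text
t 40.05 pos [0.549  0.182  0.1815] rot [-3.083 -0.011  1.589] F [ 0.4 -0.   0.4] op 0.0367 q6 0.15
twist 1.569 shift now [-0.1113 -0.0258  0.0619] dist 0.13 shift after twist [-0.026   0.1112  0.0619]
((267.02734375, 230.23008728027344), (20.910024642944336, 22.738462448120117), 32.797454833984375) [0.58   0.0162 0.075 ] [0.0009 0.1523]
red [(array([260.1, 228.8]), 10, array([0.0043, 0.1693]))]
green [(array([256.4, 230. ]), 5, array([0.0016, 0.1786]))]
```

View pics/t26d.png

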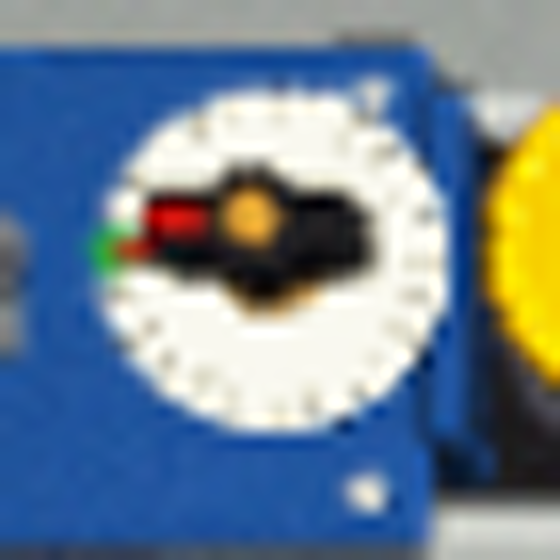

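View pics/s26c.png

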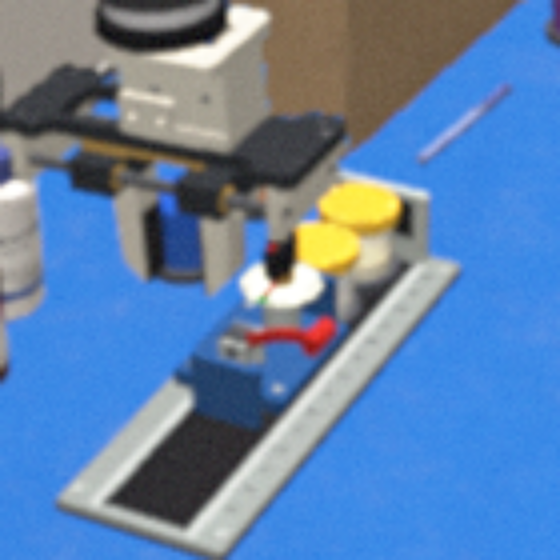

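Run:
```python
from h import *
T=cv2.imread('pics/t26.png')[:,:,::-1].copy()
for c,a,b in blobs(mask(T,(18,140,120),(32,255,255)),60): print(c,a,b,incar(onz('top',c,.071)))
print([(c,a,b) for c,a,b in blobs(reds(T),30) if 220<c[0]<281 and 215<c[1]<270])
a,b=wc(reds(T),(230,260,252,265)); print('barrel',a,b,incar(onz('top',a,.0825)), onz('top',a,.0825))
```

```text
[303.32 230.15] 825 [280, 219, 48, 23] [0.00157946 0.06249315]
[(array([243.39, 247.28]), 121, [238, 233, 11, 23])]
barrel [243.  253.5] 44 [-0.05771768  0.20954629] [0.52022321 0.0723501  0.0825    ]
```

Call:
carry_out([
  [[0,-0.02,0],0.17],
  [[0,0,0],0.17],
  [[0,0,0],0.17],
  [[0,0,0],0.17],
  [[0,0,0],0.17],
  [[0,0,0],0.17],
  [[0,0,0],0.17],
  [[0,0,0],0.17],
  [[0,0,0],0.17],
  [[0,0,0],0.03],
], fingers=0.42)

```text
time: 41.4
tool_pos: [0.5342, 0.1671, 0.1804]
tool_rot: [-3.138, 0.06, -0.041]
contact_force: [-0.4, -0.8, 0.5]
opening: 0.0529
```

```bash
python3 -c "
from h import *
go(car(-.0564,.2085,.12),.02)"
```

```text
t 41.4 pos [0.5342 0.1671 0.1804] rot [-3.138  0.06  -0.041] F [-0.4 -0.8  0.5] op 0.0529 q6 1.76
twist -0.061 shift now [-0.0051  0.0965  0.0604] dist 0.114 shift after twist [-0.0109  0.096   0.0604]
```

Call:
carry_out([
  [[0,0.02,0],-0.061],
  [[-0.003,0.03,0],0],
  [[-0.003,0.025,0],0],
  [[-0.003,0.015,0],0],
  [[0,0,0],0],
  [[0,0,0.02],0],
  [[0,0,0.02],0],
  [[0,0,0],0],
])

```text
time: 42.4
tool_pos: [0.5251, 0.0738, 0.1394]
tool_rot: [-3.132, 0.059, 0.033]
contact_force: [0.1, 0.8, -0.0]
opening: 0.0533
```

```bash
python3 -c "
from h import *
go(car(-.0568,.209,.066),.02)"
```

```text
t 42.4 pos [0.5251 0.0738 0.1394] rot [-3.132  0.059  0.033] F [ 0.1  0.8 -0. ] op 0.0533 q6 1.53
twist 0.013 shift now [0.0003 0.0025 0.0735] dist 0.074 shift after twist [0.0004 0.0025 0.0735]
```

Call:
carry_out([
  [[0,0.0025,0.02],0.013],
  [[0,0,0.02],0],
  [[0,0,0.015],0],
  [[0,0,0],0],
])

```text
time: 42.9
tool_pos: [0.5245, 0.0736, 0.0861]
tool_rot: [-3.132, 0.053, 0.023]
contact_force: [0.3, 0.0, -0.3]
opening: 0.053
```

```bash
python3 -c "
from h import *
go(car(-.0568,.209,.066),.02)
S=snap('side','s27.png')
cv2.imwrite('pics/s27c.png',cv2.resize(S[180:320,220:360,::-1],None,fx=4,fy=4))"
```

```text
t 42.9 pos [0.5245 0.0736 0.0861] rot [-3.132  0.053  0.023] F [ 0.3  0.  -0.3] op 0.053 q6 1.53
twist 0.003 shift now [-0.0024  0.0019  0.0202] dist 0.02 shift after twist [-0.0024  0.0019  0.0202]
```

View pics/s27c.png

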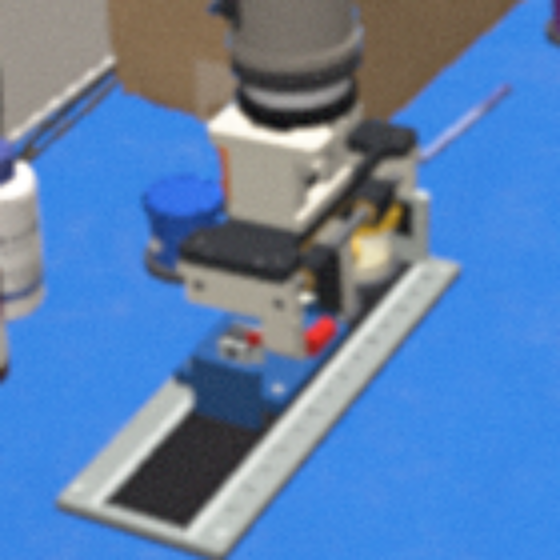

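Call:
carry_out([
  [[-0.002,0.002,0.012],0],
  [[0,0,0.008],0],
  [[0,0,0],0],
])

```text
time: 43.32
tool_pos: [0.5229, 0.0716, 0.0669]
tool_rot: [-3.132, 0.049, 0.023]
contact_force: [0.3, -0.1, -0.6]
opening: 0.0533
```

```bash
python3 -c "
from h import *
go(car(-.0568,.209,.066),.02);lev()"
```

```text
t 43.33 pos [0.5229 0.0716 0.0669] rot [-3.132  0.049  0.023] F [ 0.3 -0.1 -0.6] op 0.0533 q6 1.53
twist 0.003 shift now [-0.0017 -0.0002  0.001 ] dist 0.002 shift after twist [-0.0017 -0.0002  0.001 ]
grasp car [-0.0541  0.2086] z 0.0859 r 0.0592 ang 156.2 F [ 0.3 -0.1 -0.6] op 0.0533 t 43.33
```

Call:
carry_out([
  [[-0.0025,0,0.002],0],
  [[0,0,0],0],
])

```text
time: 43.58
tool_pos: [0.5203, 0.0715, 0.0651]
tool_rot: [-3.133, 0.049, 0.023]
contact_force: [-0.1, 0.4, 0.6]
opening: 0.0531
```

Call:
carry_out([
  [[0,0,0],0],
  [[0,0,0],0],
  [[0,0,0],0],
  [[0,0,0],0],
], fingers=1, grip_force=15)

```text
time: 44.08
tool_pos: [0.5206, 0.0717, 0.0656]
tool_rot: [-3.132, 0.048, 0.023]
contact_force: [0.1, 0.7, -0.3]
opening: 0.026
```

```bash
python3 -c "
from h import *
lev()"
```

```text
grasp car [-0.0564  0.2087] z 0.0846 r 0.0608 ang 158.2 F [ 0.1  0.7 -0.3] op 0.026 t 44.08
```

Call:
carry_out([
  [[0.0064,0,-0.0136],0],
  [[0.0097,0,-0.0113],0],
  [[0.0121,0,-0.0087],0],
])

```text
time: 44.45
tool_pos: [0.5458, 0.0723, 0.0961]
tool_rot: [-3.132, 0.061, 0.023]
contact_force: [-4.0, 0.0, -1.0]
opening: 0.0257
```

```bash
python3 -c "
from h import *
lev();print(monitor.observe()['tool_rot'])"
```

```text
grasp car [-0.031   0.2088] z 0.115 r 0.0614 ang 120.3 F [-4.  0. -1.] op 0.0257 t 44.45
[-3.13208233  0.06050601  0.02344901]
```

Call:
carry_out([
  [[0.0134,0,-0.0066],0],
  [[0.0145,0,-0.0033],0],
  [[0.0148,0,0.0003],0],
])

```text
time: 44.82
tool_pos: [0.5867, 0.0731, 0.1041]
tool_rot: [-3.133, 0.068, 0.024]
contact_force: [-2.4, -0.9, 2.5]
opening: 0.0255
```

```bash
python3 -c "
from h import *
lev();print(monitor.observe()['tool_rot'])"
```

```text
grasp car [0.0101 0.2088] z 0.123 r 0.0618 ang 80.6 F [-2.4 -0.9  2.5] op 0.0255 t 44.83
[-3.13253815  0.0680426   0.02406258]
```

Call:
carry_out([
  [[0.0148,0,0.0036],0],
  [[0.0134,0,0.0068],0],
  [[0.0112,0,0.0099],0],
])

```text
time: 45.2
tool_pos: [0.627, 0.074, 0.0825]
tool_rot: [-3.133, 0.065, 0.024]
contact_force: [-0.5, 0.4, 2.9]
opening: 0.026
```

```bash
python3 -c "
from h import *
lev();print(monitor.observe()['tool_rot'])"
```

```text
grasp car [0.0503 0.2089] z 0.1015 r 0.064 ang 38.1 F [-0.5  0.4  2.9] op 0.026 t 45.2
[-3.13324769  0.06496892  0.02420275]
```

Call:
carry_out([
  [[0.0055,0,0.0105],0],
  [[0.0035,0,0.009],0],
  [[0,0,0.004],0],
  [[0,0,0.003],0],
])

```text
time: 45.7
tool_pos: [0.6409, 0.0743, 0.0567]
tool_rot: [-3.133, 0.052, 0.024]
contact_force: [-4.6, 0.5, 22.8]
opening: 0.0257
```

```bash
python3 -c "
from h import *
lev();print(monitor.observe()['tool_rot'])"
```

```text
grasp car [0.0639 0.209 ] z 0.0757 r 0.0654 ang 12.1 F [-4.6  0.5 22.8] op 0.0257 t 45.7
[-3.13338853  0.05180335  0.02387463]
```

Call:
carry_out([
  [[0,0,0],0],
  [[0,0,0],0],
  [[0,0,0],0],
], fingers=0.45)

```text
time: 46.08
tool_pos: [0.6392, 0.0744, 0.0545]
tool_rot: [-3.133, 0.056, 0.024]
contact_force: [0.2, 1.3, -0.3]
opening: 0.0488
```

Call:
carry_out([
  [[0,0,-0.015],0],
  [[0,0,-0.03],0],
  [[0,0,-0.04],0],
  [[0,0,-0.03],0],
  [[0,-0.03,0],0],
  [[0,-0.05,0],0],
  [[0,-0.05,0],0],
  [[0,-0.05,0],0],
  [[0,0,0],0],
  [[0,0,0],0],
])

```text
time: 47.32
tool_pos: [0.643, 0.2574, 0.1832]
tool_rot: [-3.132, 0.05, 0.022]
contact_force: [-0.1, -0.4, -0.2]
opening: 0.0506
```

Run:
```python
from h import *
lev()
T=snap('top','t30.png');S=snap('side','s30.png')
for c,a,b in blobs(mask(T,(18,140,120),(32,255,255)),60): print(c,a,b,incar(onz('top',c,.071)))
el=dial(T,(252,281)); C=onz('top',el[0],.075); print(el[0],incar(C).round(4))
a,b=wc(reds(T),(230,260,195,212)); print('barrel',a,b,incar(onz('top',a,.0825)))
print('red',[ (c,a,incar(onz('top',c,.0765)).round(4)) for c,a,b in blobs(reds(T),2) if 235<c[0]<281 and 195<c[1]<265])
print('green',[ (c,a) for c,a,b in blobs(mask(T,(42,100,80),(85,255,255)),2)])
cv2.imwrite('pics/t30c.png',cv2.resize(T[180:270,185:345,::-1],None,fx=5,fy=5,interpolation=cv2.INTER_CUBIC))
cv2.imwrite('pics/s30c.png',cv2.resize(S[180:320,220:360,::-1],None,fx=4,fy=4))
```

```text
grasp car [0.0697 0.392 ] z 0.2022 r 0.1565 ang 63.6 F [-0.1 -0.4 -0.2] op 0.0506 t 47.33
[303.32 230.13] 827 [280, 219, 48, 23] [0.00162984 0.06249312]
(267.11248779296875, 230.32025146484375) [0.0007 0.152 ]
barrel [244.08333333 207.86666667] 60 [0.05593743 0.20888985]
red [(array([244.43, 213.9 ]), 119, array([0.0419, 0.2086])), (array([260.1, 228.8]), 10, array([0.0043, 0.1693]))]
green [(array([256.4, 230. ]), 5), (array([180.11, 315.27]), 75)]
```

View pics/t30c.png

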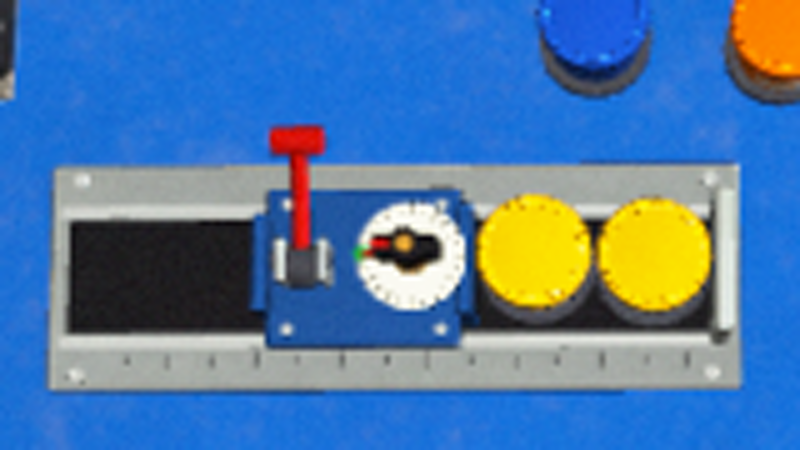

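View pics/s30c.png

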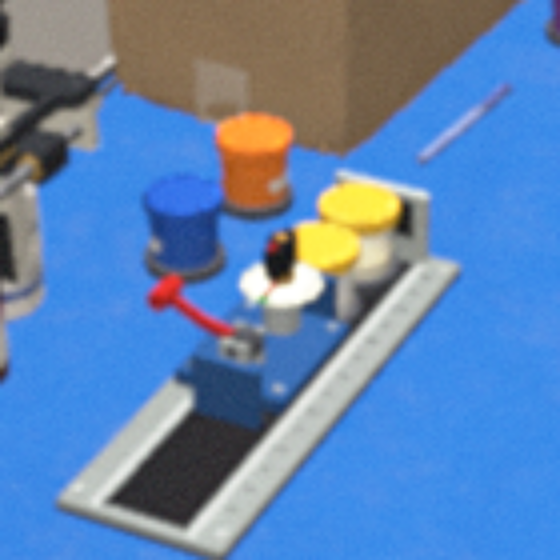

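Call:
carry_out([
  [[-0.03,0,0],0],
  [[-0.04,0,0],0],
  [[-0.03,0,0],0],
  [[0,0,0],0],
  [[0,0,0],0],
])

```text
time: 48.05
tool_pos: [0.5428, 0.2481, 0.1888]
tool_rot: [-3.133, 0.049, 0.011]
contact_force: [-0.6, 0.0, 0.2]
opening: 0.0503
```

Run:
```python
from h import *
T=snap('top','t31.png');S=snap('side','s31.png')
a,_=wc(reds(T),(230,260,200,212)); b,_=wc(reds(S),(255,268,245,260)); P,e=tri(b,a); print('barrel',a,b,P.round(4),e.round(4),incar(P),'angle',np.degrees(np.arctan2(P[2]-.062,incar(P)[0])))
m=mask(T,(18,140,120),(32,255,255))
for sl in ((270,304),(304,335)):
    c,n=wc(m,(*sl,215,245)); print(c,n,incar(onz('top',c,.071)))
s=monitor.observe();print(s['contact_force'],s['tool_pos'],s['time'])
T0=cv2.imread('pics/top0.png')[:,:,::-1]
d=np.abs(T.astype(int)-T0).sum(2); 
for nm,b in(('pen',(375,438,218,234)),('timer',(338,374,308,330)),('vial',(170,195,308,324))): print(nm,(d[b[2]:b[3],b[0]:b[1]]>90).sum())
```

```text
barrel [244.08333333 207.86666667] [265.85714286 256.57142857] [0.6282 0.0722 0.072 ] 0.0166 [0.05025696 0.2072519 ] angle 11.255366767436305
[291.30825243 229.84466019] 412 [0.00242526 0.09234156]
[315.27536232 230.43719807] 414 [0.0007796  0.03278034]
[ 0.29970838 -0.19196986  0.35692739] [0.54286438 0.24828007 0.18848713] 48.15
pen 0
timer 0
vial 0
```

View pics/t31.png

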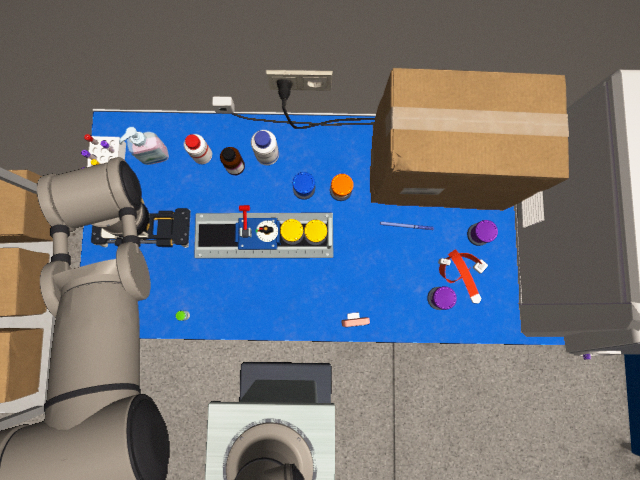

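Run:
```python
from h import *
S=cv2.imread('pics/s31.png')[:,:,::-1].copy()
b=[x for x in blobs(reds(S),5) if 250<x[0][0]<290 and 235<x[0][1]<275]; print(b)
for L in (0,.25,.5):
    a=np.radians(20)+L; print(L,proj('side',car(.06*np.cos(a),.209,.062+.06*np.sin(a))))
```

```text
[(array([288.17, 241.33]), 6, [287, 240, 3, 3]), (array([271.06, 259.73]), 33, [265, 255, 14, 9])]
0 [260.28851354 252.18851789]
0.25 [262.37326674 248.61421595]
0.5 [265.54717396 245.96798315]
```

```bash
python3 -c "
from h import *
print(order.hand_in())"
```

```text
the job is handed in; nothing more can be done
None
```

The job is done and handed in at about 48 s of robot time. I flipped the lever open and stood both yellow cups in the lane; no red-lidded cup was on the bench. I then pushed the stop until the row was tight at about 18 N, turned the wing nut clockwise to the green mark, and flipped the lever closed.

What the last checks showed:
- **Cups:** both are upright, 2.4 mm and 0.8 mm from the lane's middle line. They stand about 60 mm apart, touching the wall and the stop to within about 2–3 mm.
- **Nut:** the red pointer meets the green mark, with less than 1 mm between them in the last close picture.
- **Lever:** the barrel sits at the closed position in both views, and the lever pressed against its end stop at about 23 N before I let go.
- **Bystanders and arm:** the pen, timer and vial show no change in the top picture. The arm stands clear, with no force reading.

- **Failed check:** the last two-view measurement of the barrel disagreed by 17 mm, because the colour window in the side picture was cut off and took in part of the lever. I discarded it and relied on the earlier side picture, which agrees with fully closed.
- **Tool lean:** the tool drifted to a lean of up to about 0.07 rad during the work, and I allowed for it in the moves.

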